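# Change over the transport stand to the tagged colour and lock its collar

### The arm

A 6-joint arm with a two-finger parallel gripper is mounted at the origin on the work surface. World frame = base frame: x ahead of the robot, y to its left, z up, the work surface at z = 0. Lengths are in m, angles in rad, forces in N, time in s.
With the tool pointing down it reaches from about 0.35 to 0.875 m from the base axis. Payload 4.2 kg.
Tool frame: the origin (TCP) lies between the finger pads; the fingertips stand 22 mm ahead of it and the grasp point (between the pads) lies 3 mm ahead of it; z points along the fingers, y is the line along which they close (so a half turn about z gives the same grasp; the last joint's range is limited). The gripper opens to 85 mm and grips with 20 to 120 N. Pads are 22 mm wide; open, the fingers measure 114 mm over their backs; the gripper's body (76 mm by 85 mm) begins 54 mm behind the grasp point. The pads swing forward as they close: fully open they stand 13 mm farther back than shut.
Start: joints at [1.439, 0.385, 0.008, 0, -1.194, -0.259], TCP at [0.238, 0.578, 0.253] pointing down, gripper open.
Joint ranges: [-3.14, 3.14], [-1.21, 2.06], [-1.07, 1.41], [-3.16, 2.05], [-2.99, -0.16], [-3.1, 3.1]. Speed limits (rad/s): [2.79, 2.79, 3.14, 3.14, 3.14, 3.14].

### API

Orientations are given as a unit quaternion [x, y, z, w].
In Python, from rig import r gives the robot as it stands.
- The arm moves only by the tool play_rows, never from a script. Its argument "increments" is a list of rows, each an object with "twist": the turn, a rotation vector about the tool's x, y, z in units of 360 degrees (1.0 is 360 degrees), a list of three; "offset": the shift along the tool's x, y, z in units of 25 cm (1.0 is 25 cm), a list of three; "gripper": the opening, from 0 (shut) to 1 (fully open). In form: [{"twist": [wx, wy, wz], "offset": [tx, ty, tz], "gripper": gripper}, ...]. A call has exactly 8 rows; each row is the pose to reach, as a shift and turn from the pose commanded when the call began, along the tool's axes at that moment, turning the shorter way round; what a row does not reach only later rows make up. A row lasts 1/8 s, in which the tool goes at most 62.5 mm and 10.7 degrees, less where a joint would pass 70% of its speed; a pose out of reach is approached as far as the arm can. A call with a number of a shift or a turn outside -1 to 1 is refused whole. A call with a gripper value outside its range is refused whole. The fingers move at their own pace and stop on an object; "force" is the grip in N (left out, the last holds). Time passes only in rows, so rows that repeat a pose let the fingers close, or fill a call up. It gives the time, the measured TCP pose, the force, the opening and the grip force at its end, in the units of the state.
- r.observe(): the state, without advancing time (a new reading comes with each control period).
- r.snapshot(name): name is "scene" or "top"; returns the picture (400x640x3 uint8, blue, green, red); there is no depth.
- r.get_calibration(name): a dict with "fx", "fy", "cx", "cy" (pixels), "dist" ([k1, k2, p1, p2, k3] as OpenCV has them; the pictures are not rectified), "pose" (4x4, takes a point from camera to world coordinates). Camera axes: x right, y down, z forward; pixel columns grow to the right and rows downward; lengths in m; the calibration is good to about 2 mm. A picture is of the moment at which its call begins. get_calibration takes no time and is no camera call.
- r.close_job(): hands the job in; it is judged then, once.
The state is a dict: "time_s": time; "joints": joint angles; "dq": joint speeds; "tau": joint torques, N m; "eef_pos": TCP position; "ee_rot": TCP orientation; "force": force on the tool from outside, world axes, zero at the start; "moment": the same for the moment, N m; "finger_gap": opening from 0.0 (shut) to 1.0 (fully open); "grasp_force": force on a finger pad.
Only numpy, scipy, OpenCV 4.12 (cv2) and the standard library are available. Lean on these libraries where they do the work, as an engineer would, in place of code of your own. Each camera call takes 0.05 s, during which the arm holds its last target. There are 200 camera calls.

### The job

Turn the stand's lock collar by its yellow wing to the blue open mark so that the keeper rod swings clear; then make the bar carry just the colour shown by the tag on the stand's foot: take the hanging saddles of the other colour off and stand them upright on the bench clear of the stand, and hang every saddle of the tagged colour astride the bar. Saddles of the other colour already on the bench stay where they are, and mug, carton and bottle are not disturbed. Finally turn the collar back so that the wing is lined up over the red locked mark and the rod lies straight above the bar.

Things in the scene. Friction and masses are not known exactly. Their poses are not given: they have to be found in the camera images.
- stand: Fixed transport stand; origin on the bench below the bar, own y along its bar. Base beam 70 (x) by 410 mm (y = -165 to 245), 12 high, tag seat on the +x side. Round collar post, 240 mm high, at own y = -120 mm; bare 24 mm post, 152 mm high, at y = +220 mm. Marker arms 110 mm long on the collar post, 178-186 mm up: red (locked) along own +x, blue (open) 1.4 rad clockwise of it from above.
- bar_mid (a point): Top of the stand's steel bar at own x = y = 0. Bar 14 mm in diameter along own y, top 145 mm above the bench, free for saddle centres at y = -80 to +180 mm: room for five at 60 mm spacing. At the start two black and two green saddles already hang there, near four of y = -70, -10, 50, 110, 170 mm.
- collar (a joint): Captive lock collar, rad: black ring of 52 mm diameter, 192-236 mm up, on a vertical axis at own (0, -120 mm) of the stand. 0 = locked (wing over the red arm), 1.4 = open (wing over the blue arm); grows clockwise from above, range -0.3 to 1.7, no click or stop at the marks. Stiff (0.2 N m), stays where left.
- collar_wing (a point): Grip point of the collar's yellow wing: on its middle plane, 55 mm from the collar axis, 226 mm up. The wing is an upright plate 16 mm thick, 23-85 mm from the axis, 196-241 mm up; it points along the stand's own +x at joint 0, turned q clockwise at joint q.
- rod_end (a point): End of the steel keeper rod on the collar, square to the wing: 12 mm in diameter, 300 mm long from the collar axis, centre 217 mm up. At joint 0 it lies straight above the bar along own +y, so that saddles can be neither hung nor lifted off; open, it points to own +x. Tops of hung saddles are 193 mm up.
- tag_seat (a point): Tag seat on the stand's foot, far side of the bar (own x = 75, y = 30 mm, 12 mm up). The tag lying here tells the colour to hang.
- tag_black: Black round tag, 52 mm diameter, 8 mm thick, fixed; lies on the stand's tag seat or on the spare pad off to the left. Origin: centre of its underside.
- tag_green: Green round tag, the same size; lies in the other of the two places.
- black0: Black saddle, an upside-down U, 150 g, loose, may be absent; stands on the bench at the start. Origin: centre of underside; x across the U, y through its thickness, z up; same when half-turned. 57 (x) by 44 (y) by 103 mm tall. Leg gap 28 mm, open below; bridge 55-69 mm up; grip tab 22 (x) by 28 (y) mm at 69-103 mm up. Hung: x square to the bar, origin 90 mm above the bench.
- black1: Black saddle, an upside-down U, 150 g, loose, may be absent; stands on the bench at the start. Origin: centre of underside; x across the U, y through its thickness, z up; same when half-turned. 57 (x) by 44 (y) by 103 mm tall. Leg gap 28 mm, open below; bridge 55-69 mm up; grip tab 22 (x) by 28 (y) mm at 69-103 mm up. Hung: x square to the bar, origin 90 mm above the bench.
- black2: Black saddle, an upside-down U, 150 g, loose, may be absent; stands on the bench at the start. Origin: centre of underside; x across the U, y through its thickness, z up; same when half-turned. 57 (x) by 44 (y) by 103 mm tall. Leg gap 28 mm, open below; bridge 55-69 mm up; grip tab 22 (x) by 28 (y) mm at 69-103 mm up. Hung: x square to the bar, origin 90 mm above the bench.
- black3: Black saddle, an upside-down U, 150 g, loose; hangs on the bar at the start. Origin: centre of underside; x across the U, y through its thickness, z up; same when half-turned. 57 (x) by 44 (y) by 103 mm tall. Leg gap 28 mm, open below; bridge 55-69 mm up; grip tab 22 (x) by 28 (y) mm at 69-103 mm up. Hung: x square to the bar, origin 90 mm above the bench.
- black4: Black saddle, an upside-down U, 150 g, loose; hangs on the bar at the start. Origin: centre of underside; x across the U, y through its thickness, z up; same when half-turned. 57 (x) by 44 (y) by 103 mm tall. Leg gap 28 mm, open below; bridge 55-69 mm up; grip tab 22 (x) by 28 (y) mm at 69-103 mm up. Hung: x square to the bar, origin 90 mm above the bench.
- green0: Green saddle, an upside-down U, 150 g, loose, may be absent; stands on the bench at the start. Origin: centre of underside; x across the U, y through its thickness, z up; same when half-turned. 57 (x) by 44 (y) by 103 mm tall. Leg gap 28 mm, open below; bridge 55-69 mm up; grip tab 22 (x) by 28 (y) mm at 69-103 mm up. Hung: x square to the bar, origin 90 mm above the bench.
- green1: Green saddle, an upside-down U, 150 g, loose, may be absent; stands on the bench at the start. Origin: centre of underside; x across the U, y through its thickness, z up; same when half-turned. 57 (x) by 44 (y) by 103 mm tall. Leg gap 28 mm, open below; bridge 55-69 mm up; grip tab 22 (x) by 28 (y) mm at 69-103 mm up. Hung: x square to the bar, origin 90 mm above the bench.
- green2: Green saddle, an upside-down U, 150 g, loose, may be absent; stands on the bench at the start. Origin: centre of underside; x across the U, y through its thickness, z up; same when half-turned. 57 (x) by 44 (y) by 103 mm tall. Leg gap 28 mm, open below; bridge 55-69 mm up; grip tab 22 (x) by 28 (y) mm at 69-103 mm up. Hung: x square to the bar, origin 90 mm above the bench.
- green3: Green saddle, an upside-down U, 150 g, loose; hangs on the bar at the start. Origin: centre of underside; x across the U, y through its thickness, z up; same when half-turned. 57 (x) by 44 (y) by 103 mm tall. Leg gap 28 mm, open below; bridge 55-69 mm up; grip tab 22 (x) by 28 (y) mm at 69-103 mm up. Hung: x square to the bar, origin 90 mm above the bench.
- green4: Green saddle, an upside-down U, 150 g, loose; hangs on the bar at the start. Origin: centre of underside; x across the U, y through its thickness, z up; same when half-turned. 57 (x) by 44 (y) by 103 mm tall. Leg gap 28 mm, open below; bridge 55-69 mm up; grip tab 22 (x) by 28 (y) mm at 69-103 mm up. Hung: x square to the bar, origin 90 mm above the bench.
- mug: Red mug, 80 mm diameter, 92 mm high, loose; origin: centre of its underside. Bystander.
- carton: Small cardboard carton, 100 by 70 by 55 mm high, loose; origin: centre of its underside. Bystander.
- bottle: White bottle with black cap, 60 mm diameter, 150 mm high, loose; origin: centre of its underside. Bystander.
There are look-alikes about, which are no part of the job. Leave any pink look-alike of the black2 alone.

How it is judged:
On the way, in this order (a step that is already met when the one before it is completed fails the run):
1. the collar is turned open (beyond 1.2 rad) (value of joint collar above 1.2 rad), for 0.2 s.
2. every saddle of the tagged colour hangs on the bar and every other one stands on the bench, with the collar open (((horizontal distance between tag_black and tag_seat below 0.03 m and (x of black0 in the frame of stand between -0.02 and 0.02 m and y of black0 in the frame of stand between -0.105 and 0.195 m and z of black0 in the frame of stand between 0.075 and 0.105 m and angle between black0's own z axis and vertical below 0.4 rad) and (x of black1 in the frame of stand between -0.02 and 0.02 m and y of black1 in the frame of stand between -0.105 and 0.195 m and z of black1 in the frame of stand between 0.075 and 0.105 m and angle between black1's own z axis and vertical below 0.4 rad) and (x of black2 in the frame of stand between -0.02 and 0.02 m and y of black2 in the frame of stand between -0.105 and 0.195 m and z of black2 in the frame of stand between 0.075 and 0.105 m and angle between black2's own z axis and vertical below 0.4 rad) and (x of black3 in the frame of stand between -0.02 and 0.02 m and y of black3 in the frame of stand between -0.105 and 0.195 m and z of black3 in the frame of stand between 0.075 and 0.105 m and angle between black3's own z axis and vertical below 0.4 rad) and (x of black4 in the frame of stand between -0.02 and 0.02 m and y of black4 in the frame of stand between -0.105 and 0.195 m and z of black4 in the frame of stand between 0.075 and 0.105 m and angle between black4's own z axis and vertical below 0.4 rad) and (height (world z) of green0 below 0.009 m and distance of green0 from where it was at the start of the episode below 0.12 m and angle between green0's own z axis and vertical below 0.3 rad) and (height (world z) of green1 below 0.009 m and distance of green1 from where it was at the start of the episode below 0.12 m and angle between green1's own z axis and vertical below 0.3 rad) and (height (world z) of green2 below 0.009 m and distance of green2 from where it was at the start of the episode below 0.12 m and angle between green2's own z axis and vertical below 0.3 rad) and (height (world z) of green3 below 0.009 m and angle between green3's own z axis and vertical below 0.3 rad) and (height (world z) of green4 below 0.009 m and angle between green4's own z axis and vertical below 0.3 rad)) or (horizontal distance between tag_green and tag_seat below 0.03 m and (x of green0 in the frame of stand between -0.02 and 0.02 m and y of green0 in the frame of stand between -0.105 and 0.195 m and z of green0 in the frame of stand between 0.075 and 0.105 m and angle between green0's own z axis and vertical below 0.4 rad) and (x of green1 in the frame of stand between -0.02 and 0.02 m and y of green1 in the frame of stand between -0.105 and 0.195 m and z of green1 in the frame of stand between 0.075 and 0.105 m and angle between green1's own z axis and vertical below 0.4 rad) and (x of green2 in the frame of stand between -0.02 and 0.02 m and y of green2 in the frame of stand between -0.105 and 0.195 m and z of green2 in the frame of stand between 0.075 and 0.105 m and angle between green2's own z axis and vertical below 0.4 rad) and (x of green3 in the frame of stand between -0.02 and 0.02 m and y of green3 in the frame of stand between -0.105 and 0.195 m and z of green3 in the frame of stand between 0.075 and 0.105 m and angle between green3's own z axis and vertical below 0.4 rad) and (x of green4 in the frame of stand between -0.02 and 0.02 m and y of green4 in the frame of stand between -0.105 and 0.195 m and z of green4 in the frame of stand between 0.075 and 0.105 m and angle between green4's own z axis and vertical below 0.4 rad) and (height (world z) of black0 below 0.009 m and distance of black0 from where it was at the start of the episode below 0.12 m and angle between black0's own z axis and vertical below 0.3 rad) and (height (world z) of black1 below 0.009 m and distance of black1 from where it was at the start of the episode below 0.12 m and angle between black1's own z axis and vertical below 0.3 rad) and (height (world z) of black2 below 0.009 m and distance of black2 from where it was at the start of the episode below 0.12 m and angle between black2's own z axis and vertical below 0.3 rad) and (height (world z) of black3 below 0.009 m and angle between black3's own z axis and vertical below 0.3 rad) and (height (world z) of black4 below 0.009 m and angle between black4's own z axis and vertical below 0.3 rad))) and value of joint collar above 1 rad), for 0.2 s.
3. the collar is turned back to the locked mark (within 0.12 rad) (value of joint collar between -0.12 and 0.12 rad), for 0.2 s.
At the end, for the whole second after the job is handed in: At rest: all of the tagged colour astride the bar (within 20 mm of its line, lean under 0.4 rad); all others upright on the bench itself, those that began there within 120 mm of their start; the collar within 0.12 rad of the locked mark (all of step 3 and ((horizontal distance between tag_black and tag_seat below 0.03 m and (x of black0 in the frame of stand between -0.02 and 0.02 m and y of black0 in the frame of stand between -0.105 and 0.195 m and z of black0 in the frame of stand between 0.075 and 0.105 m and angle between black0's own z axis and vertical below 0.4 rad) and (x of black1 in the frame of stand between -0.02 and 0.02 m and y of black1 in the frame of stand between -0.105 and 0.195 m and z of black1 in the frame of stand between 0.075 and 0.105 m and angle between black1's own z axis and vertical below 0.4 rad) and (x of black2 in the frame of stand between -0.02 and 0.02 m and y of black2 in the frame of stand between -0.105 and 0.195 m and z of black2 in the frame of stand between 0.075 and 0.105 m and angle between black2's own z axis and vertical below 0.4 rad) and (x of black3 in the frame of stand between -0.02 and 0.02 m and y of black3 in the frame of stand between -0.105 and 0.195 m and z of black3 in the frame of stand between 0.075 and 0.105 m and angle between black3's own z axis and vertical below 0.4 rad) and (x of black4 in the frame of stand between -0.02 and 0.02 m and y of black4 in the frame of stand between -0.105 and 0.195 m and z of black4 in the frame of stand between 0.075 and 0.105 m and angle between black4's own z axis and vertical below 0.4 rad) and (height (world z) of green0 below 0.009 m and distance of green0 from where it was at the start of the episode below 0.12 m and angle between green0's own z axis and vertical below 0.3 rad) and (height (world z) of green1 below 0.009 m and distance of green1 from where it was at the start of the episode below 0.12 m and angle between green1's own z axis and vertical below 0.3 rad) and (height (world z) of green2 below 0.009 m and distance of green2 from where it was at the start of the episode below 0.12 m and angle between green2's own z axis and vertical below 0.3 rad) and (height (world z) of green3 below 0.009 m and angle between green3's own z axis and vertical below 0.3 rad) and (height (world z) of green4 below 0.009 m and angle between green4's own z axis and vertical below 0.3 rad) and linear speed of each of black0, black1, black2, black3, black4, green0, green1, green2, green3, green4 below 0.03 m/s) or (horizontal distance between tag_green and tag_seat below 0.03 m and (x of green0 in the frame of stand between -0.02 and 0.02 m and y of green0 in the frame of stand between -0.105 and 0.195 m and z of green0 in the frame of stand between 0.075 and 0.105 m and angle between green0's own z axis and vertical below 0.4 rad) and (x of green1 in the frame of stand between -0.02 and 0.02 m and y of green1 in the frame of stand between -0.105 and 0.195 m and z of green1 in the frame of stand between 0.075 and 0.105 m and angle between green1's own z axis and vertical below 0.4 rad) and (x of green2 in the frame of stand between -0.02 and 0.02 m and y of green2 in the frame of stand between -0.105 and 0.195 m and z of green2 in the frame of stand between 0.075 and 0.105 m and angle between green2's own z axis and vertical below 0.4 rad) and (x of green3 in the frame of stand between -0.02 and 0.02 m and y of green3 in the frame of stand between -0.105 and 0.195 m and z of green3 in the frame of stand between 0.075 and 0.105 m and angle between green3's own z axis and vertical below 0.4 rad) and (x of green4 in the frame of stand between -0.02 and 0.02 m and y of green4 in the frame of stand between -0.105 and 0.195 m and z of green4 in the frame of stand between 0.075 and 0.105 m and angle between green4's own z axis and vertical below 0.4 rad) and (height (world z) of black0 below 0.009 m and distance of black0 from where it was at the start of the episode below 0.12 m and angle between black0's own z axis and vertical below 0.3 rad) and (height (world z) of black1 below 0.009 m and distance of black1 from where it was at the start of the episode below 0.12 m and angle between black1's own z axis and vertical below 0.3 rad) and (height (world z) of black2 below 0.009 m and distance of black2 from where it was at the start of the episode below 0.12 m and angle between black2's own z axis and vertical below 0.3 rad) and (height (world z) of black3 below 0.009 m and angle between black3's own z axis and vertical below 0.3 rad) and (height (world z) of black4 below 0.009 m and angle between black4's own z axis and vertical below 0.3 rad) and linear speed of each of green0, green1, green2, green3, green4, black0, black1, black2, black3, black4 below 0.03 m/s)) and velocity of joint collar between -0.05 and 0.05 rad/s); the robot touches nothing.
It fails at once if the mug is moved more than 40 mm or tipped (distance of mug from where it was at the start of the episode above 0.04 m or angle between mug's own z axis and vertical above 0.4 rad).
It fails at once if the carton is moved more than 40 mm or tipped (distance of carton from where it was at the start of the episode above 0.04 m or angle between carton's own z axis and vertical above 0.4 rad).
It fails at once if the bottle is moved more than 40 mm or tipped (distance of bottle from where it was at the start of the episode above 0.04 m or angle between bottle's own z axis and vertical above 0.4 rad).
Of black0, black1, black2 only 2 to 3 are there at a start; the rules pass over those that are not, and their reading is None.
Of green0, green1, green2 only 2 to 3 are there at a start; the rules pass over those that are not, and their reading is None.
At some moment in a run one of black0, green0, black1, green1, black2, green2 may be knocked a few centimetres aside while the robot is not near it.
It also fails if it takes over 210 s, if anything falls off the work surface, if the arm or the gripper's body presses on something with over 40 N, if the wrist force passes 120 N, or if a joint passes its speed limit or range.

## Working session

There is one attempt and no reset: what is moved stays moved. The work goes in short steps, Python scripts to look and compute and a tool call to move; the robot and the scene stay as the last step left them, time stands still between calls to the robot, and variables do not carry over. Pictures are saved under pics/ and viewed, at most 14 in all, crops included, and the job is handed in when it is done.

Besides the shell and the picture viewer there is one more tool, called after "Emit:" by a JSON object that holds its "api" and its "payload". play_rows: Moves the arm, as the interface text tells. Its arguments: {"type":"object","properties":{"increments":{"type":"array"},"force":{"type":"number"}},"required":["increments"]}

```bash
ls; mkdir -p pics
python3 - <<'E'
from rig import r
import cv2
for n in ("scene","top"):
    cv2.imwrite(f"pics/{n}0.png",cv2.resize(r.snapshot(n),(800,500),interpolation=cv2.INTER_CUBIC))
    c=r.get_calibration(n);print(n,c)
print(r.observe())
E
```

```text
pics
scene {'fx': 387.5084259287466, 'fy': 387.5084259287466, 'cx': 314.7735153893523, 'cy': 205.1820805055132, 'dist': array([-0.04819934,  0.        ,  0.        ,  0.        ,  0.        ]), 'pose': array([[-0.34663848,  0.75015879, -0.56311949,  1.18889303],
       [ 0.93794848,  0.27098832, -0.21637462,  0.21893701],
       [-0.00971651, -0.60318084, -0.79754527,  0.98317132],
       [ 0.        ,  0.        ,  0.        ,  1.        ]])}
top {'fx': 394.75411933366104, 'fy': 394.75411933366104, 'cx': 316.42869565762555, 'cy': 197.6678926920834, 'dist': array([-0.05210391,  0.        ,  0.        ,  0.        ,  0.        ]), 'pose': array([[ 0.01524285, -0.98418802,  0.17646984,  0.37087835],
       [-0.99986971, -0.01594105, -0.00253939, -0.01940875],
       [ 0.00531235, -0.17640814, -0.98430277,  1.23885529],
       [ 0.        ,  0.        ,  0.        ,  1.        ]])}
{'time_s': 0.1, 'joints': array([ 1.43860616e+00,  3.85476781e-01,  6.75264253e-03, -4.33288078e-04,
       -1.19398463e+00, -2.58586736e-01]), 'dq': array([-0.00161497, -0.00195709,  0.00232229,  0.00062339,  0.00013871,
       -0.00131201]), 'tau': array([-7.65822679e-04, -3.93317986e+01,  1.88929796e+01,  4.19798568e+00,
       -2.60668436e-03,  5.48660296e-06]), 'eef_pos': array([0.23787464, 0.57744481, 0.25232906]), 'ee_rot': array([ 9.80956341e-01, -1.94225907e-01, -1.40575331e-04,  9.67027870e-04]), 'force': array([0.31786893, 0.40535816, 0.59346027]), 'moment': array([0.00177671, 0.06028404, 0.00856486]), 'grasp_force': 0.0, 'finger_gap': 1.0039654391563408}
```

View pics/scene0.png

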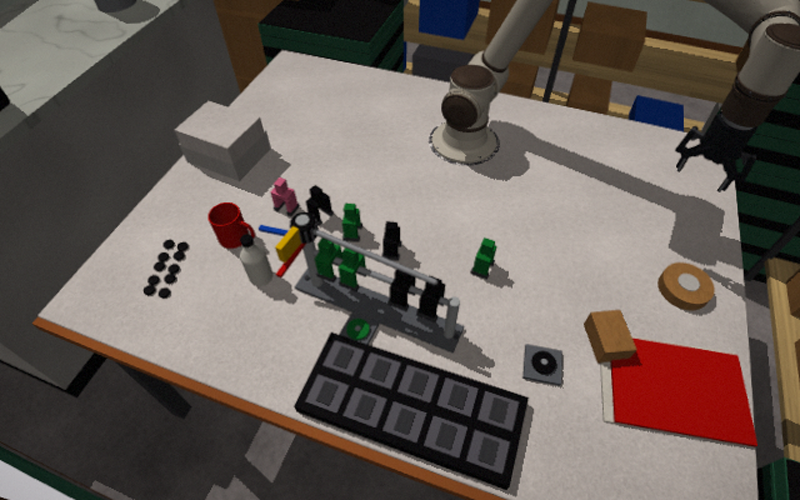

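View pics/top0.png

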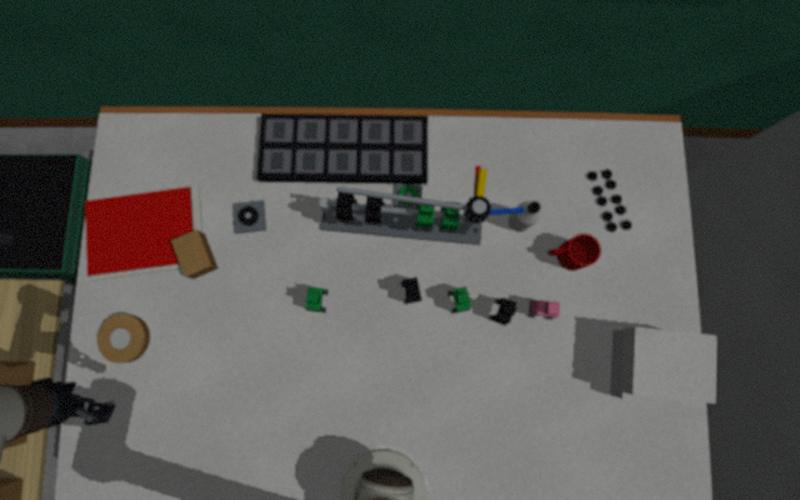

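The green tag is on the seat at scene (357,329) and top (408,190). Two green and two black saddles hang. Two green saddles (top (316,299), (460,299)) and two black ones ((411,290), (502,310)) are on the bench, next to the pink look-alike at (545,309). Next is an enlarged crop.

```bash
cat > h.py <<'E'
from rig import r
import cv2, numpy as np
from scipy.spatial.transform import Rotation as R
def cal(n):
    c=r.get_calibration(n); return np.array([[c['fx'],0,c['cx']],[0,c['fy'],c['cy']],[0,0,1]]),c['dist'],c['pose']
def px(n,u,v,z):
    "pixel -> world at height z"
    K,d,T=cal(n); p=cv2.undistortPoints(np.array([[[u,v]]],float),K,d)[0,0]
    w=T[:3,:3]@np.r_[p,1]; return T[:3,3]+w*(z-T[2,3])/w[2]
def proj(n,P):
    K,d,T=cal(n); i=np.linalg.inv(T)
    return cv2.projectPoints(np.array(P,float).reshape(-1,3),cv2.Rodrigues(i[:3,:3])[0],i[:3,3],K,d)[0][:,0]
def crop(n,name,x0,y0,w,h,s,img=None):
    img=r.snapshot(n) if img is None else img
    cv2.imwrite(f"pics/{name}.png",cv2.resize(img[y0:y0+h,x0:x0+w],None,fx=s,fy=s,interpolation=cv2.INTER_CUBIC))
E
python3 - <<'E'
from h import *
a=r.snapshot("top"); np.save("top0.npy",a); b=r.snapshot("scene"); np.save("scene0.npy",b)
crop("top","topc",240,125,200,140,4,np.clip(a.astype(float)*1.6,0,255).astype(np.uint8))
crop("scene","scenec",200,130,200,150,4,np.clip(b.astype(float)*1.6,0,255).astype(np.uint8))
E
```

```text
(no output)
```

View pics/topc.png

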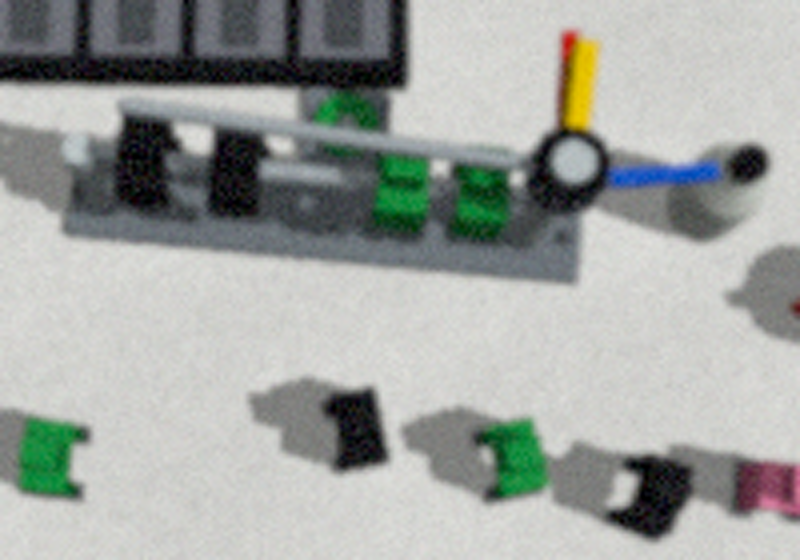

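View pics/scenec.png

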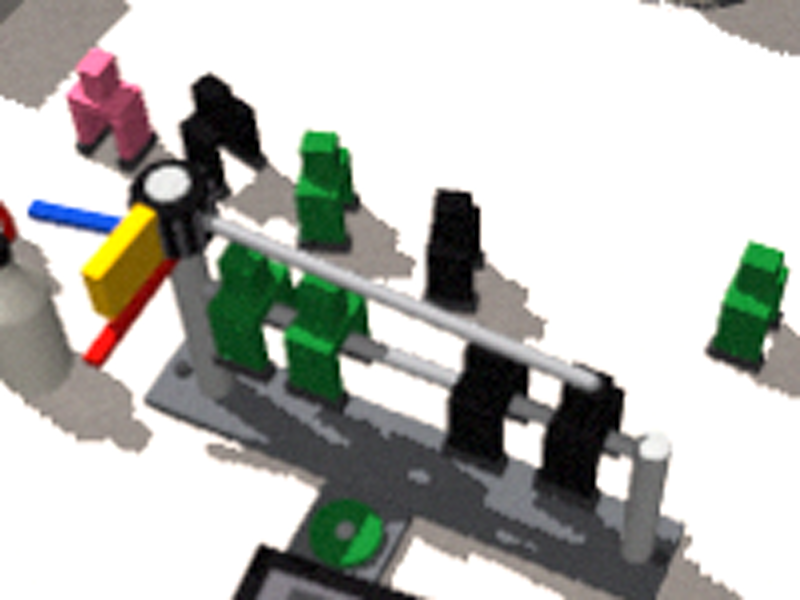

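```bash
cat >> h.py <<'E'
from scipy.optimize import least_squares, minimize
BOX=[((-.0285,-.0145),(-.022,.022),(0,.069)),((.0145,.0285),(-.022,.022),(0,.069)),((-.0285,.0285),(-.022,.022),(.055,.069)),((-.011,.011),(-.014,.014),(.069,.103))]
def sil(n,x,y,a,z0=0,S=4):
    m=np.zeros((400*S,640*S),np.uint8); c,s=np.cos(a),np.sin(a)
    for b in BOX:
        P=np.array([(i,j,k) for i in b[0] for j in b[1] for k in b[2]])
        W=np.c_[x+c*P[:,0]-s*P[:,1],y+s*P[:,0]+c*P[:,1],P[:,2]+z0]
        q=proj(n,W); q=((q+.5)*S-.5).round().astype(np.int32)
        cv2.fillConvexPoly(m,cv2.convexHull(q),255)
    return cv2.resize(m,(640,400),interpolation=cv2.INTER_AREA)/255.
def mask(img,col):
    i=img.astype(int); b,g,rr=i[...,0],i[...,1],i[...,2]
    return ((g>1.5*rr)&(g>1.5*b)&(g>25)).astype(float) if col=='g' else (i.max(2)<32).astype(float)
def fit(col,x,y,imgs,names=("top","scene")):
    """pose of a standing saddle near x,y"""
    M={n:mask(imgs[n],col) for n in names}; near={}
    for n in names:
        u,v=proj(n,[x,y,.05])[0]; k=np.zeros((400,640)); cv2.circle(k,(int(u),int(v)),24,1,-1); M[n]=M[n]*k
    def cost(p):
        return sum(1-np.minimum(s,M[n]).sum()/np.maximum(s,M[n]).sum() for n in names for s in [sil(n,*p)])
    best=min(((cost((x,y,a)),a) for a in np.linspace(0,np.pi,12,endpoint=False)))
    res=None
    for a in (best[1],best[1]+np.pi/2):
        o=minimize(cost,(x,y,a),method='Nelder-Mead',options=dict(initial_simplex=[(x,y,a),(x+.01,y,a),(x,y+.01,a),(x,y,a+.3)],xatol=2e-4,fatol=1e-4))
        if res is None or o.fun<res.fun: res=o
    return res.x,res.fun
E
cat > m.py <<'E'
from h import *
a,b=np.load("top0.npy"),np.load("scene0.npy")
obs=[("top",383.75,165,0,-.12,.24),("top",259,162,0,.22,.152),("top",256.25,183.75,-.035,.245,.012),("top",383.75,195.5,-.035,-.165,.012),
("scene",242,176,0,-.12,.24),("scene",363.75,242,0,.22,.152),("scene",286.5,262.75,.075,.03,.02)]
def W(p,X,Y,Z): return [p[0]+np.cos(p[2])*X-np.sin(p[2])*Y,p[1]+np.sin(p[2])*X+np.cos(p[2])*Y,Z]
f=lambda p:np.concatenate([proj(n,W(p,X,Y,Z))[0]-[u,v] for n,u,v,X,Y,Z in obs])
o=least_squares(f,[.6,0,0],loss="soft_l1"); print("stand",o.x.round(4)); print(f(o.x).reshape(-1,2).round(1).tolist())
for nm,c,u,v in [("gL",'g',253,239),("bL",'b',329,232),("gR",'g',368,239),("bR",'b',402,248)]:
    p=px("top",u,v,.07); q,e=fit(c,p[0],p[1],{"top":a,"scene":b}); print(nm,p[:2].round(3),q.round(4),round(e,3))
print("pink",px("top",436,247,.07).round(3),"bottle",px("top",424,167,.15).round(3),"mug",px("top",464,201,.09).round(3))
for y in(-.07,-.01,.05,.11,.17): print(y,proj("top",W(o.x,0,y,.193)).round(1).tolist(),proj("scene",W(o.x,0,y,.193)).round(1).tolist())
for q in(0,1.4):print("wing",q,W(o.x,.055*np.cos(q),-.12-.055*np.sin(q),.226))
E
python3 m.py
```

```text
stand [ 0.6491 -0.0735 -0.0785]
[[-1.4, -0.0], [-1.1, -0.1], [-1.3, -0.2], [-0.2, 0.0], [-0.9, -0.2], [-1.0, -1.2], [-0.9, -0.2]]
gL [0.453 0.163] [0.4538 0.1716 0.0756] 0.651Traceback (most recent call last):
  File "m.py", line 9, in <module>
    p=px("top",u,v,.07); q,e=fit(c,p[0],p[1],{"top":a,"scene":b}); print(nm,p[:2].round(3),q.round(4),round(e,3))
                             ~~~^^^^^^^^^^^^^^^^^^^^^^^^^^^^^^^^^
  File "h.py", line 39, in fit
    o=minimize(cost,(x,y,a),method='Nelder-Mead',options=dict(initial_simplex=[(x,y,a),(x+.01,y,a),(x,y+.01,a),(x,y,a+.3)],xatol=2e-4,fatol=1e-4))
    res = _minimize_neldermead(fun, x0, args, callback, bounds=bounds,
                               **options)
    fxr = func(xr)
    fx = function(np.copy(x), *(wrapper_args + args))
  File "h.py", line 35, in cost
    return sum(1-np.minimum(s,M[n]).sum()/np.maximum(s,M[n]).sum() for n in names for s in [sil(n,*p)])
  File "h.py", line 35, in <genexpr>
    return sum(1-np.minimum(s,M[n]).sum()/np.maximum(s,M[n]).sum() for n in names for s in [sil(n,*p)])
                                                                                            ~~~^^^^^^
  File "h.py", line 23, in sil
    q=proj(n,W); q=((q+.5)*S-.5).round().astype(np.int32)
  File "h.py", line 11, in proj
    K,d,T=cal(n); i=np.linalg.inv(T)
          ~~~^^^
  File "h.py", line 5, in cal
    c=r.get_calibration(n); return np.array([[c['fx'],0,c['cx']],[0,c['fy'],c['cy']],[0,0,1]]),c['dist'],c['pose']
ValueError: time passes only in moves, steps and waits
```

```bash
python3 - <<'E'
s=open('h.py').read()
s=s.replace("""    c=r.get_calibration(n); return""","""    f=f"cal_{n}.pkl"
    if n not in C:
        if not os.path.exists(f): pickle.dump(dict(r.get_calibration(n)),open(f,"wb"))
        C[n]=pickle.load(open(f,"rb"))
    c=C[n]; return""").replace("import cv2,","import os, pickle, cv2,",1).replace("def cal(n)","C={}\ndef cal(n)")
open('h.py','w').write(s)
m=open('m.py').read().replace("-[u,v]","-[u-.375,v-.375]"); open('m.py','w').write(m)
E
python3 m.py
```

```text
stand [ 0.6495 -0.0736 -0.0798]
[[-1.0, 0.3], [-0.7, 0.1], [-0.9, -0.1], [0.2, 0.3], [-0.6, 0.2], [-0.7, -0.6], [-0.7, 0.3]]
gL [0.453 0.163] [0.4538 0.1716 0.0756] 0.651
bL [ 0.478 -0.061] [ 0.4797 -0.0577  0.3403] 0.708
gR [ 0.459 -0.177] [ 0.4582 -0.1782  3.6173] 0.681
bR [ 0.433 -0.277] [ 0.4354 -0.2802  2.5133] 0.81
pink [ 0.438 -0.379  0.07 ] bottle [ 0.66  -0.328  0.15 ] mug [ 0.574 -0.462  0.09 ]
-0.07 [[361.3, 167.6]] [[260.2, 193.6]]
-0.01 [[339.4, 165.5]] [[280.4, 201.1]]
0.05 [[317.5, 163.5]] [[301.3, 208.8]]
0.11 [[295.7, 161.4]] [[322.8, 216.8]]
0.17 [[274.0, 159.4]] [[345.1, 225.0]]
wing 0 [np.float64(0.6947318121804451), np.float64(-0.19756709512744258), 0.226]
wing 1.4 [np.float64(0.6449055383491269), np.float64(-0.24795599491241554), 0.226]
```

Run:
```python
from h import *
im={"top":np.load("top0.npy"),"scene":np.load("scene0.npy")}
P={'gL':(.4538,.1716,.0756),'bL':(.4797,-.0577,.34),'gR':(.4582,-.1782,.476),'bR':(.4354,-.2802,2.5133)}
o=[]
for n,(x,y,w,h) in {"top":(240,220,200,45),"scene":(240,140,170,90)}.items():
    a=np.clip(im[n].astype(float)*1.6,0,255).astype(np.uint8)[y:y+h,x:x+w]
    mk=np.maximum(mask(im[n],'g'),.5*mask(im[n],'b'))[y:y+h,x:x+w]
    a4=cv2.resize(a,None,fx=4,fy=4)
    for p in P.values():
        s=cv2.resize(sil(n,*p)[y:y+h,x:x+w],None,fx=4,fy=4)
        c,_=cv2.findContours((s>.5).astype(np.uint8),cv2.RETR_LIST,cv2.CHAIN_APPROX_NONE); cv2.drawContours(a4,c,-1,(0,0,255),1)
    m4=cv2.resize((mk*255).astype(np.uint8),None,fx=4 if n=="top" else 2,fy=4 if n=="top" else 2)
    o.append(a4); 
    if n=="top": o.append(cv2.cvtColor(m4,cv2.COLOR_GRAY2BGR))
W=800; o=[cv2.copyMakeBorder(i,0,0,0,W-i.shape[1],cv2.BORDER_CONSTANT) for i in o]
o=np.vstack(o); cv2.imwrite("pics/ov.png",cv2.resize(o,(int(800*600/o.shape[0]),600)) if o.shape[0]>600 else o)
g=im["top"]; print(g[240,250:260].tolist())
```

```text
[[41, 87, 13], [33, 83, 0], [38, 87, 15], [35, 81, 15], [28, 67, 1], [27, 69, 0], [40, 79, 31], [79, 95, 76], [115, 120, 116], [127, 129, 128]]
```

View pics/ov.png

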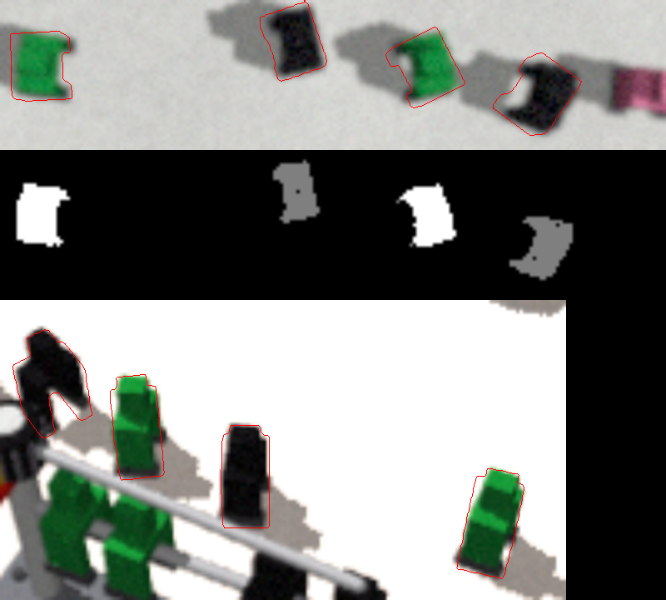

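The overlay shows that the positions are about right, but the yaw of gR, bL and bR is over-rotated because the dark feet are missing from the masks. I'll refit with a combined mask and more starts.

```bash
python3 - <<'E'
s=open('h.py').read()
i=s.index("def mask"); j=s.index("def fit")
s=s[:i]+'''def mask(img,col):
    i=cv2.GaussianBlur(img,(3,3),0).astype(int); b,g,rr=i[...,0],i[...,1],i[...,2]
    return (((g>1.4*rr)&(g>1.4*b)&(g>25))|(i.max(2)<50)).astype(float)
'''+s[j:]
k=s.index("    best=min")
s=s[:k]+'''    o=[minimize(cost,(x,y,a),method='Nelder-Mead',options=dict(initial_simplex=[(x,y,a),(x+.01,y,a),(x,y+.01,a),(x,y,a+.3)],xatol=2e-4,fatol=1e-4)) for a in np.arange(0,3.1,.52)]
    o.sort(key=lambda q:q.fun); return o[0].x,[(round(q.fun,3),round(q.x[2]%np.pi,2)) for q in o[:3]]
'''
open('h.py','w').write(s)
m=open('m.py').read().replace("round(e,3)","e").split('print("pink"')[0]; open('m.py','w').write(m)
E
python3 m.py
```

```text
stand [ 0.6495 -0.0736 -0.0798]
[[-1.0, 0.3], [-0.7, 0.1], [-0.9, -0.1], [0.2, 0.3], [-0.6, 0.2], [-0.7, -0.6], [-0.7, 0.3]]
gL [0.453 0.163] [0.4535 0.1727 3.2001] [(np.float64(0.576), np.float64(0.06)), (np.float64(0.576), np.float64(0.03)), (np.float64(0.576), np.float64(0.05))]
bL [ 0.478 -0.061] [ 0.4788 -0.058   3.5382] [(np.float64(0.588), np.float64(0.4)), (np.float64(0.588), np.float64(0.37)), (np.float64(0.589), np.float64(0.35))]
gR [ 0.459 -0.177] [ 0.4588 -0.1775  0.463 ] [(np.float64(0.633), np.float64(0.46)), (np.float64(0.633), np.float64(0.47)), (np.float64(0.634), np.float64(0.45))]
bR [ 0.433 -0.277] [ 0.4351 -0.2824  2.5888] [(np.float64(0.762), np.float64(2.59)), (np.float64(0.763), np.float64(2.56)), (np.float64(0.765), np.float64(2.59))]
```

```bash
sed -i "s/\[0,0,1\]\])/[0,0,1.]])+np.array([[0,0,.75],[0,0,0],[0,0,0]])/" h.py
cat > m2.py <<'E'
exec(open("m.py").read().split("for nm,c")[0])
I={"top":a,"scene":b}
for nm,c,u,v in [("gL",'g',253,239),("bL",'b',329,232),("gR",'g',368,239),("bR",'b',402,248)]:
    p=px("top",u,v,.07)
    for N in (("top",),("scene",),("top","scene")):
        q,e=fit(c,p[0],p[1],I,N); print(nm,N,q.round(4),e[0])
    n="top";M=mask(a,c);s=sil(n,*q);u,v=int(u),int(v);print("areas",M[v-20:v+20,u-20:u+20].sum(),s.sum())
E
python3 m2.py
```

```text
stand [ 0.6498 -0.0735 -0.0805]
[[-0.3, 0.2], [0.1, -0.1], [-0.2, -0.2], [0.9, 0.2], [0.1, 0.3], [0.0, -0.5], [0.0, 0.4]]
gL ('top',) [ 0.4542  0.1716 -0.2912] (np.float64(0.333), np.float64(2.85))
gL ('scene',) [0.4538 0.1708 0.0442] (np.float64(0.213), np.float64(0.04))
gL ('top', 'scene') [0.4542 0.1698 0.0582] (np.float64(0.576), np.float64(0.06))
areas 222.0 345.8078431372549
bL ('top',) [ 0.4825 -0.0564  3.1679] (np.float64(0.348), np.float64(0.03))
bL ('scene',) [ 0.479  -0.0601  0.3731] (np.float64(0.23), np.float64(0.37))
bL ('top', 'scene') [ 0.4802 -0.059   0.3461] (np.float64(0.585), np.float64(0.35))
areas 206.0 319.6941176470588
gR ('top',) [ 0.4598 -0.1755  3.5184] (np.float64(0.327), np.float64(0.38))
gR ('scene',) [ 0.4597 -0.1799  3.6103] (np.float64(0.255), np.float64(0.47))
gR ('top', 'scene') [ 0.46   -0.1786  0.4329] (np.float64(0.602), np.float64(0.43))
areas 219.0 326.2156862745098
bR ('top',) [ 0.4322 -0.2825  2.9602] (np.float64(0.333), np.float64(2.96))
bR ('scene',) [ 0.438  -0.2814  2.459 ] (np.float64(0.416), np.float64(2.46))
bR ('top', 'scene') [ 0.4353 -0.2824  2.5391] (np.float64(0.771), np.float64(2.54))
areas 246.0 374.26666666666665
```

```bash
python3 - <<'E'
s=open('h.py').read()
i=s.index("def mask"); j=s.index("def fit")
s=s[:i]+'''TH={"top":58,"scene":58}
def mask(img,col,n="top"):
    u=cv2.resize(img[...,2],(2560,1600),interpolation=cv2.INTER_CUBIC)
    return cv2.resize((u<TH[n]).astype(np.float32),(640,400),interpolation=cv2.INTER_AREA)
'''+s[j:].replace("mask(imgs[n],col)","mask(imgs[n],col,n)")
open('h.py','w').write(s)
E
python3 m2.py
python3 -c "
import numpy as np
a=np.load('top0.npy');b=np.load('scene0.npy')
print(a[239,236:264,2].tolist());print(b[190:225,314,2].tolist());print(b[197,300:330,2].tolist())"
```

```text
stand [ 0.6498 -0.0735 -0.0805]
[[-0.3, 0.2], [0.1, -0.1], [-0.2, -0.2], [0.9, 0.2], [0.1, 0.3], [0.0, -0.5], [0.0, 0.4]]
gL ('top',) [ 0.4551  0.1718 -0.2489] (np.float64(0.273), np.float64(2.89))
gL ('scene',) [0.4546 0.1705 0.0715] (np.float64(0.183), np.float64(0.07))
gL ('top', 'scene') [0.4538 0.171  3.1809] (np.float64(0.483), np.float64(0.04))
areas 242.25 345.8352941176471
bL ('top',) [ 0.4802 -0.0557  0.1623] (np.float64(0.289), np.float64(0.16))
bL ('scene',) [ 0.4803 -0.0596  0.3454] (np.float64(0.188), np.float64(0.35))
bL ('top', 'scene') [ 0.4806 -0.0599  0.3431] (np.float64(0.489), np.float64(0.34))
areas 225.3125 319.05882352941177
gR ('top',) [ 0.4584 -0.1744  0.3545] (np.float64(0.264), np.float64(0.35))
gR ('scene',) [ 0.4601 -0.1793  0.4403] (np.float64(0.247), np.float64(0.44))
gR ('top', 'scene') [ 0.46   -0.177   0.3581] (np.float64(0.529), np.float64(0.36))
areas 239.0625 326.00392156862745
bR ('top',) [ 0.4342 -0.2831  2.8819] (np.float64(0.285), np.float64(2.88))
bR ('scene',) [ 0.4368 -0.2836  2.6236] (np.float64(0.397), np.float64(2.62))
bR ('top', 'scene') [ 0.436  -0.2832  2.7405] (np.float64(0.706), np.float64(2.74))
areas 271.0625 375.65098039215684
[76, 81, 76, 79, 77, 79, 74, 81, 62, 32, 20, 12, 15, 20, 2, 26, 20, 0, 8, 21, 25, 69, 112, 126, 125, 128, 128, 132]
[7, 7, 4, 12, 17, 7, 7, 6, 6, 6, 7, 5, 10, 7, 8, 18, 24, 37, 75, 110, 129, 124, 100, 93, 141, 189, 191, 189, 187, 185, 185, 184, 164, 113, 76]
[95, 94, 96, 166, 185, 185, 102, 22, 8, 6, 7, 5, 10, 11, 6, 5, 7, 5, 38, 50, 60, 85, 95, 95, 148, 178, 183, 187, 186, 185]
```

```bash
python3 - <<'E'
s=open('h.py').read()
i=s.index("BOX="); j=s.index("def sil")
s=s[:i]+'''BOX=[((-.0285,-.0145),(-.022,.022),(0,.007)),((.0145,.0285),(-.022,.022),(0,.007)),((-.027,-.0145),(-.018,.018),(0,.069)),((.0145,.027),(-.018,.018),(0,.069)),((-.027,.027),(-.018,.018),(.055,.069)),((-.011,.011),(-.014,.014),(.069,.103))]
'''+s[j:]
open('h.py','w').write(s)
E
python3 m2.py
```

```text
stand [ 0.6498 -0.0735 -0.0805]
[[-0.3, 0.2], [0.1, -0.1], [-0.2, -0.2], [0.9, 0.2], [0.1, 0.3], [0.0, -0.5], [0.0, 0.4]]
gL ('top',) [0.4557 0.1728 2.9518] (np.float64(0.186), np.float64(2.95))
gL ('scene',) [ 0.4539  0.1705 -0.022 ] (np.float64(0.086), np.float64(3.12))
gL ('top', 'scene') [ 0.4534  0.171  -0.0517] (np.float64(0.299), np.float64(3.09))
areas 242.25 301.1411764705882
bL ('top',) [ 0.4806 -0.0581  3.318 ] (np.float64(0.165), np.float64(0.18))
bL ('scene',) [ 0.4797 -0.0616  0.2955] (np.float64(0.105), np.float64(0.3))
bL ('top', 'scene') [ 0.4809 -0.0594  0.2351] (np.float64(0.302), np.float64(0.24))
areas 225.3125 271.89019607843136
gR ('top',) [ 0.4608 -0.1765  0.3307] (np.float64(0.162), np.float64(0.33))
gR ('scene',) [ 0.4592 -0.1802  0.2967] (np.float64(0.194), np.float64(0.3))
gR ('top', 'scene') [ 0.4609 -0.1784  3.3923] (np.float64(0.381), np.float64(0.25))
areas 239.0625 287.7529411764706
bR ('top',) [ 0.4347 -0.2836 -0.3617] (np.float64(0.198), np.float64(2.78))
bR ('scene',) [ 0.4348 -0.284  -0.5011] (np.float64(0.374), np.float64(2.64))
bR ('top', 'scene') [ 0.4356 -0.2841  2.7568] (np.float64(0.576), np.float64(2.76))
areas 271.0625 328.32941176470587
```

```bash
cat > p.py <<'E'
from h import *
import sys
SX,SY,SA=.6498,-.0735,-.0805
def S(X,Y,Z=0): return np.array([SX+np.cos(SA)*X-np.sin(SA)*Y,SY+np.sin(SA)*X+np.cos(SA)*Y,Z])
def wing(q,z=.229,rad=.055): return (*S(rad*np.cos(q),-.12-rad*np.sin(q),z),SA-q)
def rot(psi): return R.from_matrix([[np.cos(psi),np.sin(psi),0],[np.sin(psi),-np.cos(psi),0],[0,0,-1]])
def plan(calls,start=None):
    """calls: lists of (x,y,z,psi); prints offset/twist of every pose per call"""
    o=r.observe(); p=o['eef_pos']; q=R.from_quat(o['ee_rot']); print("at",p.round(4),"gap",round(o['finger_gap'],3),"t",o['time_s'])
    for c in calls:
        for w in c:
            off=(q.inv().apply(np.array(w[:3])-p)/.25).round(3); tw=((q.inv()*rot(w[3])).as_rotvec()/2/np.pi).round(4)
            print("  t",tw.tolist(),"o",off.tolist(), "" if abs(off).max()<=1 else "TOO FAR")
        p=p+q.apply(off*.25); q=q*R.from_rotvec(tw*2*np.pi); print("  --")
E
python3 - <<'E'
from p import *
w=wing(0); a=np.array([.2379,.5774,.33]); b=np.array([w[0],w[1],.33])
L=lambda t:(*(a+(b-a)*t),-.39+(SA+.39)*t)
plan([[L(.25)],[L(.5)],[L(.75)],[L(1)],[w]])
E
```

```text
at [0.2379 0.5776 0.2527] gap 0.998 t 0.2
  t [0.0002, -0.0, -0.0125] o [0.718, 0.543, -0.309] 
  --
  t [0.0, -0.0, -0.0123] o [0.673, 0.597, 0.0] 
  --
  t [0.0, -0.0, -0.0123] o [0.625, 0.648, 0.001] 
  --
  t [0.0, -0.0, -0.0123] o [0.573, 0.693, -0.0] 
  --
  t [0.0, -0.0, -0.0] o [0.0, 0.0, 0.404] 
  --
```

Emit:
{"api": "play_rows", "payload": {"increments": [{"twist": [0,0,-0.0125],"offset": [0.718,0.543,-0.309],"gripper": 1},{"twist": [0,0,-0.0125],"offset": [0.718,0.543,-0.309],"gripper": 1},{"twist": [0,0,-0.0125],"offset": [0.718,0.543,-0.309],"gripper": 1},{"twist": [0,0,-0.0125],"offset": [0.718,0.543,-0.309],"gripper": 1},{"twist": [0,0,-0.0125],"offset": [0.718,0.543,-0.309],"gripper": 1},{"twist": [0,0,-0.0125],"offset": [0.718,0.543,-0.309],"gripper": 1},{"twist": [0,0,-0.0125],"offset": [0.718,0.543,-0.309],"gripper": 1},{"twist": [0,0,-0.0125],"offset": [0.718,0.543,-0.309],"gripper": 1}]}}

```text
time_s: 1.2
eef_pos: [0.3518, 0.3847, 0.3298]
ee_rot: [0.988, -0.155, -0.0, 0.001]
force: [-0.1, -1.1, 0.4]
finger_gap: 0.995
grasp_force: 0.0
```

Emit:
{"api": "play_rows", "payload": {"increments": [{"twist": [0,0,-0.0123],"offset": [0.673,0.597,0],"gripper": 1},{"twist": [0,0,-0.0123],"offset": [0.673,0.597,0],"gripper": 1},{"twist": [0,0,-0.0123],"offset": [0.673,0.597,0],"gripper": 1},{"twist": [0,0,-0.0123],"offset": [0.673,0.597,0],"gripper": 1},{"twist": [0,0,-0.0123],"offset": [0.673,0.597,0],"gripper": 1},{"twist": [0,0,-0.0123],"offset": [0.673,0.597,0],"gripper": 1},{"twist": [0,0,-0.0123],"offset": [0.673,0.597,0],"gripper": 1},{"twist": [0,0,-0.0123],"offset": [0.673,0.597,0],"gripper": 1}]}}

```text
time_s: 2.2
eef_pos: [0.4662, 0.1912, 0.3305]
ee_rot: [0.993, -0.116, -0.0, -0.0]
force: [0.2, 0.3, 0.8]
finger_gap: 1.004
grasp_force: 0.0
```

Emit:
{"api": "play_rows", "payload": {"increments": [{"twist": [0,0,-0.0123],"offset": [0.625,0.648,0],"gripper": 1},{"twist": [0,0,-0.0123],"offset": [0.625,0.648,0],"gripper": 1},{"twist": [0,0,-0.0123],"offset": [0.625,0.648,0],"gripper": 1},{"twist": [0,0,-0.0123],"offset": [0.625,0.648,0],"gripper": 1},{"twist": [0,0,-0.0123],"offset": [0.625,0.648,0],"gripper": 1},{"twist": [0,0,-0.0123],"offset": [0.625,0.648,0],"gripper": 1},{"twist": [0,0,-0.0123],"offset": [0.625,0.648,0],"gripper": 1},{"twist": [0,0,-0.0123],"offset": [0.625,0.648,0],"gripper": 1}]}}

```text
time_s: 3.2
eef_pos: [0.5805, -0.0026, 0.331]
ee_rot: [0.997, -0.078, 0.0, -0.0]
force: [0.2, 0.6, -0.1]
finger_gap: 1.0
grasp_force: 0.0
```

Emit:
{"api": "play_rows", "payload": {"increments": [{"twist": [0,0,-0.0123],"offset": [0.573,0.693,0],"gripper": 1},{"twist": [0,0,-0.0123],"offset": [0.573,0.693,0],"gripper": 1},{"twist": [0,0,-0.0123],"offset": [0.573,0.693,0],"gripper": 1},{"twist": [0,0,-0.0123],"offset": [0.573,0.693,0],"gripper": 1},{"twist": [0,0,-0.0123],"offset": [0.573,0.693,0],"gripper": 1},{"twist": [0,0,-0.0123],"offset": [0.573,0.693,0],"gripper": 1},{"twist": [0,0,-0.0123],"offset": [0.573,0.693,0],"gripper": 1},{"twist": [0,0,-0.0123],"offset": [0.573,0.693,0],"gripper": 1}]}}

```text
time_s: 4.2
eef_pos: [0.6949, -0.1961, 0.3315]
ee_rot: [0.999, -0.039, 0.001, 0.0]
force: [-0.1, -0.0, 0.3]
finger_gap: 1.0
grasp_force: 0.0
```

Run:
```python
from p import *
crop("top","w1",320,60,150,150,4)
plan([[wing(0)],[wing(q) for q in np.arange(1,9)*.0875],[wing(.7+q) for q in np.arange(1,9)*.0875]])
```

```text
at [ 0.6949 -0.1962  0.3314] gap 1.001 t 4.25
  t [-0.0, -0.0001, 0.0002] o [0.0, 0.005, 0.409] 
  --
  t [-0.0, -0.0, 0.014] o [-0.001, 0.019, 0.0] 
  t [-0.0, -0.0, 0.0279] o [-0.003, 0.038, 0.0] 
  t [-0.0, -0.0, 0.0418] o [-0.007, 0.057, 0.0] 
  t [-0.0, -0.0, 0.0557] o [-0.013, 0.076, 0.0] 
  t [-0.0, -0.0, 0.0697] o [-0.02, 0.093, 0.0] 
  t [-0.0, -0.0, 0.0836] o [-0.029, 0.11, 0.0] 
  t [-0.0, -0.0, 0.0975] o [-0.04, 0.127, 0.0] 
  t [-0.0, -0.0, 0.1114] o [-0.052, 0.142, 0.0] 
  --
  t [-0.0, -0.0, 0.014] o [-0.001, 0.019, 0.0] 
  t [-0.0, -0.0, 0.0279] o [-0.003, 0.038, 0.0] 
  t [-0.0, -0.0, 0.0418] o [-0.007, 0.057, 0.0] 
  t [-0.0, -0.0, 0.0557] o [-0.013, 0.075, 0.0] 
  t [-0.0, -0.0, 0.0697] o [-0.02, 0.093, 0.0] 
  t [-0.0, -0.0, 0.0836] o [-0.029, 0.11, 0.0] 
  t [-0.0, -0.0, 0.0975] o [-0.04, 0.126, 0.0] 
  t [-0.0, -0.0, 0.1114] o [-0.051, 0.141, 0.0] 
  --
```

View pics/w1.png

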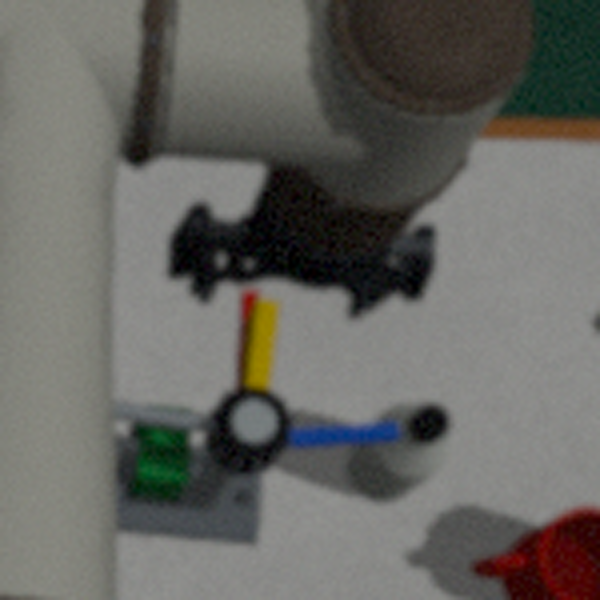

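The open gripper at (305,260) straddles the yellow wing at (262,345), allowing for parallax. Descend and grip.

Emit:
{"api": "play_rows", "payload": {"increments": [{"twist": [0,0,0],"offset": [0,0.005,0.1],"gripper": 1},{"twist": [0,0,0],"offset": [0,0.005,0.2],"gripper": 1},{"twist": [0,0,0],"offset": [0,0.005,0.3],"gripper": 1},{"twist": [0,0,0],"offset": [0,0.005,0.36],"gripper": 1},{"twist": [0,0,0],"offset": [0,0.005,0.409],"gripper": 1},{"twist": [0,0,0],"offset": [0,0.005,0.409],"gripper": 0.6},{"twist": [0,0,0],"offset": [0,0.005,0.409],"gripper": 0.3},{"twist": [0,0,0],"offset": [0,0.005,0.409],"gripper": 0.3}], "force": 50}}

```text
time_s: 5.25
eef_pos: [0.6954, -0.1986, 0.2294]
ee_rot: [0.999, -0.04, 0.001, 0.0]
force: [0.1, 0.3, 0.1]
finger_gap: 0.376
grasp_force: 0.0
```

Emit:
{"api": "play_rows", "payload": {"increments": [{"twist": [0,0,0],"offset": [0,0,0],"gripper": 0.2},{"twist": [0,0,0],"offset": [0,0,0],"gripper": 0},{"twist": [0,0,0],"offset": [0,0,0],"gripper": 0},{"twist": [0,0,0],"offset": [0,0,0],"gripper": 0},{"twist": [0,0,0],"offset": [0,0,0],"gripper": 0},{"twist": [0,0,0],"offset": [0,0,0],"gripper": 0},{"twist": [0,0,0],"offset": [0,0,0],"gripper": 0},{"twist": [0,0,0],"offset": [0,0,0],"gripper": 0}]}}

```text
time_s: 6.25
eef_pos: [0.6956, -0.1991, 0.2295]
ee_rot: [0.999, -0.04, 0.001, 0.001]
force: [2.4, -3.2, 5.8]
finger_gap: 0.187
grasp_force: 49.6
```

Emit:
{"api": "play_rows", "payload": {"increments": [{"twist": [0,0,0.014],"offset": [-0.001,0.019,0],"gripper": 0},{"twist": [0,0,0.0279],"offset": [-0.003,0.038,0],"gripper": 0},{"twist": [0,0,0.0418],"offset": [-0.007,0.057,0],"gripper": 0},{"twist": [0,0,0.0557],"offset": [-0.013,0.076,0],"gripper": 0},{"twist": [0,0,0.0697],"offset": [-0.02,0.093,0],"gripper": 0},{"twist": [0,0,0.0836],"offset": [-0.029,0.11,0],"gripper": 0},{"twist": [0,0,0.0975],"offset": [-0.04,0.127,0],"gripper": 0},{"twist": [0,0,0.1114],"offset": [-0.052,0.142,0],"gripper": 0}]}}

```text
time_s: 7.25
eef_pos: [0.6793, -0.2342, 0.2295]
ee_rot: [0.925, -0.381, 0.001, 0.001]
force: [2.1, -5.9, 5.3]
finger_gap: 0.176
grasp_force: 49.5
```

Emit:
{"api": "play_rows", "payload": {"increments": [{"twist": [0,0,0.014],"offset": [-0.001,0.019,0],"gripper": 0},{"twist": [0,0,0.0279],"offset": [-0.003,0.038,0],"gripper": 0},{"twist": [0,0,0.0418],"offset": [-0.007,0.057,0],"gripper": 0},{"twist": [0,0,0.0557],"offset": [-0.013,0.076,0],"gripper": 0},{"twist": [0,0,0.0697],"offset": [-0.02,0.093,0],"gripper": 0},{"twist": [0,0,0.0836],"offset": [-0.029,0.11,0],"gripper": 0},{"twist": [0,0,0.0975],"offset": [-0.04,0.127,0],"gripper": 0},{"twist": [0,0,0.1114],"offset": [-0.052,0.142,0],"gripper": 0}]}}

```text
time_s: 8.25
eef_pos: [0.644, -0.2507, 0.2295]
ee_rot: [0.738, -0.675, 0.001, 0.001]
force: [-2.0, -6.6, 6.8]
finger_gap: 0.177
grasp_force: 49.6
```

Run:
```python
from p import *
o=r.observe();print(o['force'],o['eef_pos'],R.from_quat(o['ee_rot']).as_matrix()[:2,0], wing(1.4))
```

```text
[-1.96363721 -6.63501602  6.8232501 ] [ 0.64395949 -0.25072126  0.22952052] [ 0.0884587  -0.99607615] (np.float64(0.6451099818226195), np.float64(-0.2478873279953091), np.float64(0.229), -1.4805)
```

```bash
sed -i 's/^SX,SY,SA=.*/SX,SY,SA=.6492,-.0748,-.0805/' p.py
python3 - <<'E'
from p import *
P=SA-np.pi/2
w=wing(1.4,.315); h=S(0,.17)
o=r.observe()['eef_pos']
plan([[(o[0],o[1],.315,-1.4805)],[((o[0]+h[0])/2,(o[1]+h[1])/2,.315,-1.56)],[(h[0],h[1],.315,P)],[(h[0],h[1],.186,P)],
[(h[0],h[1],.186,P)],[(h[0],h[1],.31,P)],[(.56,.23,.31,P)],[(.47,.36,.31,-1.6)],[(.47,.36,.097,-1.6)],[(.47,.36,.22,-1.6)]])
E
```

```text
at [ 0.644  -0.2507  0.2295] gap 0.177 t 8.25
  t [0.0002, -0.0004, -0.0003] o [0.001, 0.0, -0.342] 
  --
  t [0.0, -0.0, 0.0127] o [-0.685, -0.1, -0.0] 
  --
  t [0.0, -0.0, 0.0145] o [-0.69, -0.045, -0.0] 
  --
  t [0.0, -0.0, 0.0] o [0.0, 0.0, 0.516] 
  --
  t [0.0, -0.0, 0.0] o [0.0, 0.0, -0.0] 
  --
  t [0.0, -0.0, 0.0] o [0.0, 0.0, -0.496] 
  --
  t [0.0, -0.0, 0.0] o [-0.506, 0.454, -0.0] 
  --
  t [0.0, -0.0, -0.0082] o [-0.49, 0.4, -0.0] 
  --
  t [0.0, -0.0, 0.0] o [-0.0, 0.0, 0.852] 
  --
  t [0.0, -0.0, 0.0] o [0.0, 0.0, -0.492] 
  --
```

Emit:
{"api": "play_rows", "payload": {"increments": [{"twist": [0,0,0],"offset": [0,0,0],"gripper": 0.5},{"twist": [0,0,0],"offset": [0,0,0],"gripper": 0.8},{"twist": [0,0,0],"offset": [0,0,0],"gripper": 0.8},{"twist": [0,0,0],"offset": [0,0,0],"gripper": 0.8},{"twist": [0,0,0],"offset": [0,0,-0.1],"gripper": 1},{"twist": [0,0,0],"offset": [0,0,-0.25],"gripper": 1},{"twist": [0,0,0],"offset": [0,0,-0.342],"gripper": 1},{"twist": [0,0,0],"offset": [0,0,-0.342],"gripper": 1}]}}

```text
time_s: 9.25
eef_pos: [0.6457, -0.249, 0.3161]
ee_rot: [0.738, -0.674, 0.002, -0.001]
force: [0.5, 0.5, -0.6]
finger_gap: 1.001
grasp_force: 0.0
```

Emit:
{"api": "play_rows", "payload": {"increments": [{"twist": [0,0,0.0127],"offset": [-0.685,-0.1,0],"gripper": 1},{"twist": [0,0,0.0127],"offset": [-0.685,-0.1,0],"gripper": 1},{"twist": [0,0,0.0127],"offset": [-0.685,-0.1,0],"gripper": 1},{"twist": [0,0,0.0127],"offset": [-0.685,-0.1,0],"gripper": 1},{"twist": [0,0,0.0127],"offset": [-0.685,-0.1,0],"gripper": 1},{"twist": [0,0,0.0127],"offset": [-0.685,-0.1,0],"gripper": 1},{"twist": [0,0,0.0127],"offset": [-0.685,-0.1,0],"gripper": 1},{"twist": [0,0,0.0127],"offset": [-0.685,-0.1,0],"gripper": 1}]}}

```text
time_s: 10.25
eef_pos: [0.6543, -0.0769, 0.3137]
ee_rot: [0.71, -0.704, -0.0, 0.0]
force: [0.3, 0.3, 0.3]
finger_gap: 1.003
grasp_force: 0.0
```

Emit:
{"api": "play_rows", "payload": {"increments": [{"twist": [0,0,0.0145],"offset": [-0.69,-0.045,0],"gripper": 1},{"twist": [0,0,0.0145],"offset": [-0.69,-0.045,0],"gripper": 1},{"twist": [0,0,0.0145],"offset": [-0.69,-0.045,0],"gripper": 1},{"twist": [0,0,0.0145],"offset": [-0.69,-0.045,0],"gripper": 1},{"twist": [0,0,0.0145],"offset": [-0.69,-0.045,0],"gripper": 1},{"twist": [0,0,0.0145],"offset": [-0.69,-0.045,0],"gripper": 1},{"twist": [0,0,0.0145],"offset": [-0.69,-0.045,0],"gripper": 1},{"twist": [0,0,0.0145],"offset": [-0.69,-0.045,0],"gripper": 1}]}}

```text
time_s: 11.25
eef_pos: [0.6638, 0.0957, 0.314]
ee_rot: [-0.678, 0.735, -0.0, 0.0]
force: [-0.1, -0.1, 0.4]
finger_gap: 1.002
grasp_force: 0.0
```

Run:
```python
from p import *
P=SA-np.pi/2; h=S(0,.17)
crop("scene","s2",190,110,200,150,4)
plan([[(h[0],h[1],.186,P)]])
a=r.snapshot("top");b=r.snapshot("scene")
for n,q in (("gL",(.4537,.171)),("bL",(.481,-.059)),("gR",(.460,-.178))): 
    x,e=fit('g',*q,{"scene":b},("scene",)); print(n,x.round(4),e[0])
```

```text
at [0.6638 0.0958 0.3139] gap 1.001 t 11.3
  t [-0.0, 0.0, -0.0001] o [0.005, 0.003, 0.512] 
  --
gL [0.4529 0.1703 3.1173] (np.float64(0.098), np.float64(3.12))
bL [ 0.4808 -0.0611  0.2915] (np.float64(0.257), np.float64(0.29))
gR [ 0.4595 -0.1798  0.3161] (np.float64(0.234), np.float64(0.32))
```

View pics/s2.png

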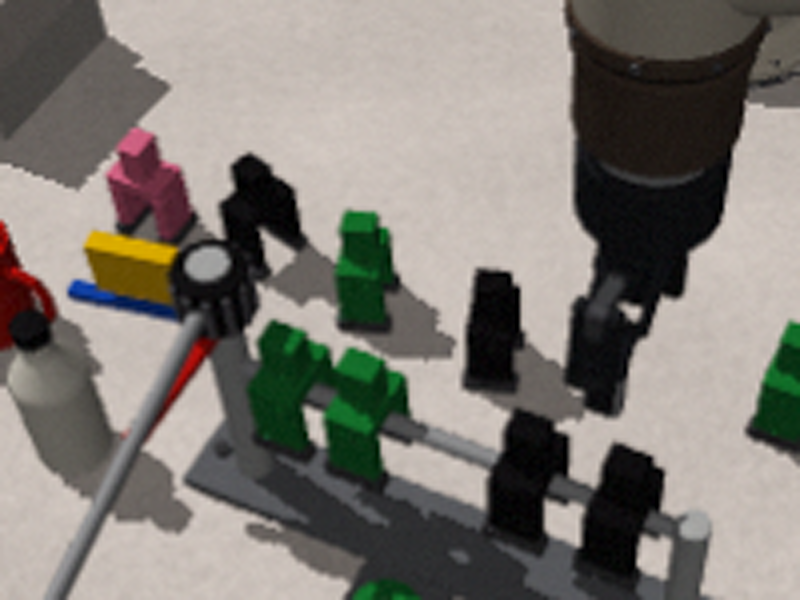

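Collar open: the wing (130,265) is over the blue arm and the rod swung out. Tab tops of the hung blacks are at about (628,463) and (530,425), matching y≈0.17 and 0.107. Next, pick the outer black.

Emit:
{"api": "play_rows", "payload": {"increments": [{"twist": [0,0,0],"offset": [0.005,0.003,0.2],"gripper": 1},{"twist": [0,0,0],"offset": [0.005,0.003,0.35],"gripper": 1},{"twist": [0,0,0],"offset": [0.005,0.003,0.45],"gripper": 1},{"twist": [0,0,0],"offset": [0.005,0.003,0.512],"gripper": 1},{"twist": [0,0,0],"offset": [0.005,0.003,0.512],"gripper": 0.6},{"twist": [0,0,0],"offset": [0.005,0.003,0.512],"gripper": 0.4},{"twist": [0,0,0],"offset": [0.005,0.003,0.512],"gripper": 0.3},{"twist": [0,0,0],"offset": [0.005,0.003,0.512],"gripper": 0}]}}

```text
time_s: 12.4
eef_pos: [0.6632, 0.0954, 0.1872]
ee_rot: [-0.678, 0.735, -0.0, 0.001]
force: [-0.8, 0.2, 2.8]
finger_gap: 0.245
grasp_force: 50.4
```

Emit:
{"api": "play_rows", "payload": {"increments": [{"twist": [0,0,0],"offset": [0,0,0],"gripper": 0},{"twist": [0,0,0],"offset": [0,0,0],"gripper": 0},{"twist": [0,0,0],"offset": [0,0,0],"gripper": 0},{"twist": [0,0,0],"offset": [0,0,-0.05],"gripper": 0},{"twist": [0,0,0],"offset": [0,0,-0.15],"gripper": 0},{"twist": [0,0,0],"offset": [0,0,-0.3],"gripper": 0},{"twist": [0,0,0],"offset": [0,0,-0.45],"gripper": 0},{"twist": [0,0,0],"offset": [0,0,-0.496],"gripper": 0}]}}

```text
time_s: 13.4
eef_pos: [0.6638, 0.0954, 0.3127]
ee_rot: [-0.678, 0.735, -0.001, 0.002]
force: [0.4, -0.2, -1.5]
finger_gap: 0.252
grasp_force: 50.0
```

Emit:
{"api": "play_rows", "payload": {"increments": [{"twist": [0,0,0],"offset": [0,0,-0.496],"gripper": 0},{"twist": [0,0,0],"offset": [-0.1,0.09,0],"gripper": 0},{"twist": [0,0,0],"offset": [-0.2,0.18,0],"gripper": 0},{"twist": [0,0,0],"offset": [-0.3,0.27,0],"gripper": 0},{"twist": [0,0,0],"offset": [-0.4,0.36,0],"gripper": 0},{"twist": [0,0,0],"offset": [-0.506,0.454,0],"gripper": 0},{"twist": [0,0,0],"offset": [-0.506,0.454,0],"gripper": 0},{"twist": [0,0,0],"offset": [-0.506,0.454,0],"gripper": 0}]}}

```text
time_s: 14.4
eef_pos: [0.5597, 0.2303, 0.3088]
ee_rot: [-0.678, 0.735, 0.0, -0.001]
force: [-0.3, 0.3, -1.5]
finger_gap: 0.247
grasp_force: 50.3
```

Run:
```python
from p import *
plan([[(.47,.36,.31,-1.6)],[(.47,.36,.097,-1.6)],[(.47,.36,.22,-1.6)]])
```

```text
at [0.5597 0.2303 0.3088] gap 0.247 t 14.4
  t [0.0002, -0.0002, -0.0081] o [-0.488, 0.399, -0.005] 
  --
  t [0.0, 0.0, -0.0] o [-0.0, 0.0, 0.852] 
  --
  t [0.0, 0.0, -0.0] o [-0.0, 0.0, -0.492] 
  --
```

Emit:
{"api": "play_rows", "payload": {"increments": [{"twist": [0,0,-0.004],"offset": [-0.15,0.12,0],"gripper": 0},{"twist": [0,0,-0.0081],"offset": [-0.3,0.24,0],"gripper": 0},{"twist": [0,0,-0.0081],"offset": [-0.42,0.34,0],"gripper": 0},{"twist": [0,0,-0.0081],"offset": [-0.488,0.399,-0.005],"gripper": 0},{"twist": [0,0,-0.0081],"offset": [-0.488,0.399,0.15],"gripper": 0},{"twist": [0,0,-0.0081],"offset": [-0.488,0.399,0.3],"gripper": 0},{"twist": [0,0,-0.0081],"offset": [-0.488,0.399,0.4],"gripper": 0},{"twist": [0,0,-0.0081],"offset": [-0.488,0.399,0.495],"gripper": 0}]}}

```text
time_s: 15.4
eef_pos: [0.4709, 0.359, 0.1844]
ee_rot: [-0.696, 0.718, -0.0, -0.001]
force: [0.6, 1.1, -1.2]
finger_gap: 0.247
grasp_force: 50.0
```

Emit:
{"api": "play_rows", "payload": {"increments": [{"twist": [0,0,0],"offset": [0,0,0.1],"gripper": 0},{"twist": [0,0,0],"offset": [0,0,0.2],"gripper": 0},{"twist": [0,0,0],"offset": [0,0,0.29],"gripper": 0},{"twist": [0,0,0],"offset": [0,0,0.32],"gripper": 0},{"twist": [0,0,0],"offset": [0,0,0.335],"gripper": 0},{"twist": [0,0,0],"offset": [0,0,0.345],"gripper": 0},{"twist": [0,0,0],"offset": [0,0,0.347],"gripper": 0},{"twist": [0,0,0],"offset": [0,0,0.347],"gripper": 0}]}}

```text
time_s: 16.4
eef_pos: [0.4705, 0.3604, 0.0999]
ee_rot: [-0.697, 0.717, 0.0, 0.001]
force: [0.9, 0.1, -1.1]
finger_gap: 0.25
grasp_force: 50.1
```

Run:
```python
from p import *
P=SA-np.pi/2; h=S(0,.107); b=(.47,.27)
plan([[(.4705,.3604,.097,-1.6)],[(.4705,.3604,.31,-1.6)],[(.57,.2,.31,P)],[(*h[:2],.31,P)],[(*h[:2],.187,P)],[(*h[:2],.31,P)],[(*b,.31,-1.6)],[(*b,.097,-1.6)]])
```

```text
at [0.4705 0.3604 0.0999] gap 0.25 t 16.4
  t [-0.0001, 0.0001, -0.0] o [-0.0, -0.0, 0.012] 
  --
  t [-0.0, 0.0, -0.0] o [-0.0, -0.0, -0.852] 
  --
  t [-0.0, 0.0, 0.0081] o [0.629, -0.417, -0.001] 
  --
  t [-0.0, 0.0, 0.0] o [0.643, -0.404, 0.0] 
  --
  t [-0.0, 0.0, 0.0] o [-0.0, 0.0, 0.492] 
  --
  t [-0.0, 0.0, 0.0] o [-0.0, 0.0, -0.492] 
  --
  t [-0.0, 0.0, -0.0081] o [-0.89, 0.825, 0.0] 
  --
  t [-0.0, 0.0, -0.0] o [0.001, 0.0, 0.852] 
  --
```

Emit:
{"api": "play_rows", "payload": {"increments": [{"twist": [0,0,0],"offset": [0,0,0.006],"gripper": 0},{"twist": [0,0,0],"offset": [0,0,0.012],"gripper": 0},{"twist": [0,0,0],"offset": [0,0,0.012],"gripper": 0.3},{"twist": [0,0,0],"offset": [0,0,0.012],"gripper": 0.5},{"twist": [0,0,0],"offset": [0,0,0.012],"gripper": 0.8},{"twist": [0,0,0],"offset": [0,0,0.012],"gripper": 1},{"twist": [0,0,0],"offset": [0,0,0.012],"gripper": 1},{"twist": [0,0,0],"offset": [0,0,0.012],"gripper": 1}]}}

```text
time_s: 17.4
eef_pos: [0.4703, 0.3601, 0.0963]
ee_rot: [-0.697, 0.717, 0.0, -0.0]
force: [0.3, -0.5, -1.0]
finger_gap: 0.997
grasp_force: 0.0
```

Emit:
{"api": "play_rows", "payload": {"increments": [{"twist": [0,0,0],"offset": [0,0,-0.1],"gripper": 1},{"twist": [0,0,0],"offset": [0,0,-0.3],"gripper": 1},{"twist": [0,0,0],"offset": [0,0,-0.5],"gripper": 1},{"twist": [0,0,0],"offset": [0,0,-0.7],"gripper": 1},{"twist": [0,0,0],"offset": [0,0,-0.852],"gripper": 1},{"twist": [0,0,0],"offset": [0,0,-0.852],"gripper": 1},{"twist": [0,0,0],"offset": [0,0,-0.852],"gripper": 1},{"twist": [0,0,0],"offset": [0,0,-0.852],"gripper": 1}]}}

```text
time_s: 18.4
eef_pos: [0.4699, 0.3597, 0.3076]
ee_rot: [-0.697, 0.718, -0.0, -0.002]
force: [0.7, -0.3, 0.2]
finger_gap: 1.0
grasp_force: 0.0
```

Emit:
{"api": "play_rows", "payload": {"increments": [{"twist": [0,0,0.0081],"offset": [0.629,-0.417,0],"gripper": 1},{"twist": [0,0,0.0081],"offset": [0.629,-0.417,0],"gripper": 1},{"twist": [0,0,0.0081],"offset": [0.629,-0.417,0],"gripper": 1},{"twist": [0,0,0.0081],"offset": [0.629,-0.417,0],"gripper": 1},{"twist": [0,0,0.0081],"offset": [0.629,-0.417,0],"gripper": 1},{"twist": [0,0,0.0081],"offset": [0.629,-0.417,0],"gripper": 1},{"twist": [0,0,0.0081],"offset": [0.629,-0.417,0],"gripper": 1},{"twist": [0,0,0.0081],"offset": [0.629,-0.417,0],"gripper": 1}]}}

```text
time_s: 19.4
eef_pos: [0.5695, 0.2007, 0.3094]
ee_rot: [-0.679, 0.734, -0.0, 0.0]
force: [0.4, -0.1, -0.1]
finger_gap: 0.997
grasp_force: 0.0
```

Emit:
{"api": "play_rows", "payload": {"increments": [{"twist": [0,0,0],"offset": [0.643,-0.404,0],"gripper": 1},{"twist": [0,0,0],"offset": [0.643,-0.404,0],"gripper": 1},{"twist": [0,0,0],"offset": [0.643,-0.404,0],"gripper": 1},{"twist": [0,0,0],"offset": [0.643,-0.404,0],"gripper": 1},{"twist": [0,0,0],"offset": [0.643,-0.404,0],"gripper": 1},{"twist": [0,0,0],"offset": [0.643,-0.404,0],"gripper": 1},{"twist": [0,0,0],"offset": [0.643,-0.404,0],"gripper": 1},{"twist": [0,0,0],"offset": [0.643,-0.404,0],"gripper": 1}]}}

```text
time_s: 20.4
eef_pos: [0.6574, 0.0325, 0.3096]
ee_rot: [-0.679, 0.734, -0.0, 0.0]
force: [0.1, -0.6, 0.8]
finger_gap: 0.996
grasp_force: 0.0
```

Run:
```python
from p import *
P=SA-np.pi/2; h=S(0,.107); b=(.47,.27)
plan([[(*h[:2],.187,P)]])
s=r.snapshot("scene"); x,e=fit('b',.4705,.3604,{"scene":s},("scene",)); print(x,e[0])
```

```text
at [0.6574 0.0325 0.3096] gap 0.996 t 20.4
  t [-0.0001, 0.0, 0.0003] o [0.003, -0.001, 0.491] 
  --
[0.46817044 0.36209133 3.05930047] (np.float64(0.105), np.float64(3.06))
```

Emit:
{"api": "play_rows", "payload": {"increments": [{"twist": [0,0,0],"offset": [0.003,0,0.2],"gripper": 1},{"twist": [0,0,0],"offset": [0.003,0,0.35],"gripper": 1},{"twist": [0,0,0],"offset": [0.003,0,0.45],"gripper": 1},{"twist": [0,0,0],"offset": [0.003,0,0.491],"gripper": 1},{"twist": [0,0,0],"offset": [0.003,0,0.491],"gripper": 0.6},{"twist": [0,0,0],"offset": [0.003,0,0.491],"gripper": 0.4},{"twist": [0,0,0],"offset": [0.003,0,0.491],"gripper": 0.3},{"twist": [0,0,0],"offset": [0.003,0,0.491],"gripper": 0}]}}

```text
time_s: 21.45
eef_pos: [0.6581, 0.0308, 0.1878]
ee_rot: [-0.678, 0.735, -0.001, 0.001]
force: [-0.3, -0.1, 3.2]
finger_gap: 0.247
grasp_force: 50.8
```

Emit:
{"api": "play_rows", "payload": {"increments": [{"twist": [0,0,0],"offset": [0,0,0],"gripper": 0},{"twist": [0,0,0],"offset": [0,0,0],"gripper": 0},{"twist": [0,0,0],"offset": [0,0,0],"gripper": 0},{"twist": [0,0,0],"offset": [0,0,-0.05],"gripper": 0},{"twist": [0,0,0],"offset": [0,0,-0.15],"gripper": 0},{"twist": [0,0,0],"offset": [0,0,-0.3],"gripper": 0},{"twist": [0,0,0],"offset": [0,0,-0.42],"gripper": 0},{"twist": [0,0,0],"offset": [0,0,-0.492],"gripper": 0}]}}

```text
time_s: 22.45
eef_pos: [0.6577, 0.0308, 0.3113]
ee_rot: [-0.678, 0.735, -0.0, 0.001]
force: [0.7, -0.4, -1.5]
finger_gap: 0.249
grasp_force: 50.5
```

Emit:
{"api": "play_rows", "payload": {"increments": [{"twist": [0,0,0],"offset": [-0.1,0.09,0],"gripper": 0},{"twist": [0,0,0],"offset": [-0.23,0.21,0],"gripper": 0},{"twist": [0,0,0],"offset": [-0.36,0.33,0],"gripper": 0},{"twist": [0,0,-0.004],"offset": [-0.49,0.45,0],"gripper": 0},{"twist": [0,0,-0.008],"offset": [-0.62,0.57,0],"gripper": 0},{"twist": [0,0,-0.008],"offset": [-0.75,0.69,0],"gripper": 0},{"twist": [0,0,-0.008],"offset": [-0.84,0.77,0],"gripper": 0},{"twist": [0,0,-0.008],"offset": [-0.89,0.825,0],"gripper": 0}]}}

```text
time_s: 23.45
eef_pos: [0.4688, 0.27, 0.3094]
ee_rot: [-0.697, 0.717, 0.0, -0.0]
force: [0.1, -0.5, -0.9]
finger_gap: 0.247
grasp_force: 50.4
```

Run:
```python
from p import *
plan([[(.47,.27,.0965,-1.6)]])
```

```text
at [0.4688 0.27   0.3094] gap 0.247 t 23.45
  t [0.0001, -0.0001, 0.0] o [-0.0, -0.006, 0.851] 
  --
```

Emit:
{"api": "play_rows", "payload": {"increments": [{"twist": [0,0,0],"offset": [0,-0.006,0.2],"gripper": 0},{"twist": [0,0,0],"offset": [0,-0.006,0.4],"gripper": 0},{"twist": [0,0,0],"offset": [0,-0.006,0.6],"gripper": 0},{"twist": [0,0,0],"offset": [0,-0.006,0.73],"gripper": 0},{"twist": [0,0,0],"offset": [0,-0.006,0.8],"gripper": 0},{"twist": [0,0,0],"offset": [0,-0.006,0.83],"gripper": 0},{"twist": [0,0,0],"offset": [0,-0.006,0.846],"gripper": 0},{"twist": [0,0,0],"offset": [0,-0.006,0.85],"gripper": 0}]}}

```text
time_s: 24.45
eef_pos: [0.4718, 0.2693, 0.0979]
ee_rot: [-0.696, 0.718, -0.0, 0.001]
force: [-0.2, -0.2, 2.6]
finger_gap: 0.25
grasp_force: 50.8
```

Emit:
{"api": "play_rows", "payload": {"increments": [{"twist": [0,0,0],"offset": [0,0,0],"gripper": 0},{"twist": [0,0,0],"offset": [0,0,0],"gripper": 0.4},{"twist": [0,0,0],"offset": [0,0,0],"gripper": 0.8},{"twist": [0,0,0],"offset": [0,0,0],"gripper": 1},{"twist": [0,0,0],"offset": [0,0,-0.1],"gripper": 1},{"twist": [0,0,0],"offset": [0,0,-0.3],"gripper": 1},{"twist": [0,0,0],"offset": [0,0,-0.5],"gripper": 1},{"twist": [0,0,0],"offset": [0,0,-0.6],"gripper": 1}]}}

```text
time_s: 25.45
eef_pos: [0.4721, 0.2697, 0.2504]
ee_rot: [-0.696, 0.718, -0.0, 0.003]
force: [-0.3, 0.9, -1.4]
finger_gap: 0.995
grasp_force: 0.0
```

Run:
```python
from p import *
P=SA-np.pi/2
s=r.snapshot("scene");t=r.snapshot("top")
for n,q in (("gL",(.4537,.171)),("blk",(.47,.27)),("gR",(.460,-.178)),("bL",(.481,-.059))): 
    x,e=fit('g',*q,{"scene":s,"top":t},("scene",)); print(n,x.round(4),e[0])
g=(.4537,.171); h=S(0,.11)
plan([[(*g,.22,-.04-np.pi/2)],[(*g,.098,-.04-np.pi/2)],[(*g,.31,-.04-np.pi/2)],[(.57,.12,.31,P)],[(*h[:2],.31,P)],[(*h[:2],.188,P)]])
```

```text
gL [ 0.454   0.1705 -0.0223] (np.float64(0.092), np.float64(3.12))
blk [ 0.47    0.27   -0.0522] (np.float64(0.098), np.float64(3.09))
gR [ 0.4586 -0.1802  3.4584] (np.float64(0.231), np.float64(0.32))
bL [ 0.4797 -0.0617  3.4347] (np.float64(0.096), np.float64(0.29))
at [0.4727 0.2701 0.2508] gap 1.0 t 25.55
  t [-0.0009, 0.0008, 0.0016] o [0.399, 0.065, 0.121] 
  --
  t [-0.0, 0.0, 0.0] o [0.0, -0.0, 0.488] 
  --
  t [-0.0, 0.0, 0.0] o [0.0, -0.0, -0.848] 
  --
  t [-0.0, 0.0, 0.0065] o [0.185, -0.473, -0.0] 
  --
  t [-0.0, 0.0, -0.0] o [0.312, -0.379, -0.0] 
  --
  t [-0.0, 0.0, -0.0] o [-0.0, 0.0, 0.488] 
  --
```

Emit:
{"api": "play_rows", "payload": {"increments": [{"twist": [-0.0009,0.0008,0.0016],"offset": [0.2,0.033,0.06],"gripper": 1},{"twist": [-0.0009,0.0008,0.0016],"offset": [0.399,0.065,0.121],"gripper": 1},{"twist": [-0.0009,0.0008,0.0016],"offset": [0.399,0.065,0.121],"gripper": 1},{"twist": [-0.0009,0.0008,0.0016],"offset": [0.399,0.065,0.121],"gripper": 1},{"twist": [-0.0009,0.0008,0.0016],"offset": [0.399,0.065,0.3],"gripper": 1},{"twist": [-0.0009,0.0008,0.0016],"offset": [0.399,0.065,0.5],"gripper": 1},{"twist": [-0.0009,0.0008,0.0016],"offset": [0.399,0.065,0.609],"gripper": 1},{"twist": [-0.0009,0.0008,0.0016],"offset": [0.399,0.065,0.609],"gripper": 1}]}}

```text
time_s: 26.55
eef_pos: [0.4515, 0.1701, 0.0929]
ee_rot: [-0.693, 0.721, 0.0, -0.006]
force: [0.7, 0.0, -0.6]
finger_gap: 1.002
grasp_force: 0.0
```

Emit:
{"api": "play_rows", "payload": {"increments": [{"twist": [0,0,0],"offset": [0,0,0],"gripper": 0.6},{"twist": [0,0,0],"offset": [0,0,0],"gripper": 0.4},{"twist": [0,0,0],"offset": [0,0,0],"gripper": 0.3},{"twist": [0,0,0],"offset": [0,0,0],"gripper": 0},{"twist": [0,0,0],"offset": [0,0,0],"gripper": 0},{"twist": [0,0,0],"offset": [0,0,0],"gripper": 0},{"twist": [0,0,0],"offset": [0,0,0],"gripper": 0},{"twist": [0,0,0],"offset": [0,0,-0.05],"gripper": 0}]}}

```text
time_s: 27.55
eef_pos: [0.451, 0.1691, 0.1065]
ee_rot: [-0.692, 0.721, 0.001, -0.006]
force: [-0.1, 0.5, -1.7]
finger_gap: 0.245
grasp_force: 55.1
```

Emit:
{"api": "play_rows", "payload": {"increments": [{"twist": [0,0,0],"offset": [0,0,-0.2],"gripper": 0},{"twist": [0,0,0],"offset": [0,0,-0.4],"gripper": 0},{"twist": [0,0,0],"offset": [0,0,-0.6],"gripper": 0},{"twist": [0,0,0],"offset": [0,0,-0.75],"gripper": 0},{"twist": [0,0,0],"offset": [0,0,-0.8],"gripper": 0},{"twist": [0,0,0],"offset": [0,0,-0.8],"gripper": 0},{"twist": [0,0,0],"offset": [0,0,-0.8],"gripper": 0},{"twist": [0,0,0],"offset": [0,0,-0.8],"gripper": 0}]}}

```text
time_s: 28.55
eef_pos: [0.4528, 0.1706, 0.3056]
ee_rot: [-0.693, 0.721, 0.001, -0.006]
force: [-0.1, 0.9, -1.3]
finger_gap: 0.246
grasp_force: 55.1
```

Run:
```python
from p import *
P=SA-np.pi/2; h=S(0,.11)
plan([[(.57,.12,.31,P)],[(*h[:2],.31,P)],[(*h[:2],.188,P)]])
```

```text
at [0.4528 0.1706 0.3056] gap 0.246 t 28.55
  t [0.0013, -0.0012, 0.0064] o [0.183, -0.476, -0.02] 
  --
  t [0.0, 0.0, -0.0] o [0.312, -0.379, -0.001] 
  --
  t [0.0, 0.0, -0.0] o [-0.0, 0.0, 0.488] 
  --
```

Emit:
{"api": "play_rows", "payload": {"increments": [{"twist": [0,0,0.0064],"offset": [0.06,-0.15,-0.02],"gripper": 0},{"twist": [0,0,0.0064],"offset": [0.12,-0.3,-0.02],"gripper": 0},{"twist": [0,0,0.0064],"offset": [0.183,-0.476,-0.02],"gripper": 0},{"twist": [0,0,0.0064],"offset": [0.27,-0.58,-0.02],"gripper": 0},{"twist": [0,0,0.0064],"offset": [0.36,-0.69,-0.02],"gripper": 0},{"twist": [0,0,0.0064],"offset": [0.43,-0.78,-0.02],"gripper": 0},{"twist": [0,0,0.0064],"offset": [0.47,-0.83,-0.02],"gripper": 0},{"twist": [0,0,0.0064],"offset": [0.479,-0.867,-0.02],"gripper": 0}]}}

```text
time_s: 29.55
eef_pos: [0.6654, 0.0422, 0.3108]
ee_rot: [-0.678, 0.735, 0.001, -0.005]
force: [-0.4, 0.4, -1.1]
finger_gap: 0.247
grasp_force: 55.2
```

Emit:
{"api": "play_rows", "payload": {"increments": [{"twist": [0,0,0],"offset": [0,0,0],"gripper": 0},{"twist": [0,0,0],"offset": [0,0,0],"gripper": 0},{"twist": [0,0,0],"offset": [0,0,0],"gripper": 0},{"twist": [0,0,0],"offset": [0,0,0],"gripper": 0},{"twist": [0,0,0],"offset": [0,0,0],"gripper": 0},{"twist": [0,0,0],"offset": [0,0,0],"gripper": 0},{"twist": [0,0,0],"offset": [0,0,0],"gripper": 0},{"twist": [0,0,0],"offset": [0,0,0],"gripper": 0}]}}

```text
time_s: 30.55
eef_pos: [0.6652, 0.0425, 0.3116]
ee_rot: [-0.678, 0.735, 0.0, -0.004]
force: [0.1, 0.2, -1.5]
finger_gap: 0.244
grasp_force: 55.2
```

Run:
```python
from p import *
P=SA-np.pi/2; h=S(0,.11)
plan([[(*h[:2],.186,P)]])
s=r.snapshot("scene"); x,e=fit('g',.46,-.178,{"scene":s},("scene",)); print(x,e[0])
crop("scene","s3",190,110,200,150,4,s)
```

```text
at [0.6652 0.0425 0.3116] gap 0.244 t 30.55
  t [0.0009, -0.0008, -0.0] o [0.03, 0.023, 0.503] 
  --
[ 0.45856252 -0.18026424  0.31628118] (np.float64(0.234), np.float64(0.32))
```

View pics/s3.png

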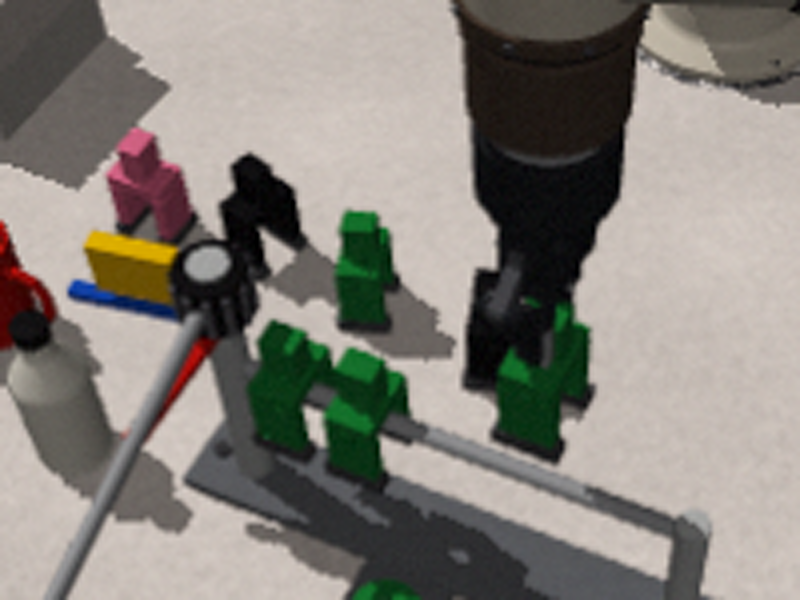

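The green saddle is held upright over the bar at about (540,380), with two greens hanging at (290,385) and (365,410). Correct the 7 mm offset, then lower.

Emit:
{"api": "play_rows", "payload": {"increments": [{"twist": [0.0009,-0.0008,0],"offset": [0.03,0.023,0],"gripper": 0},{"twist": [0.0009,-0.0008,0],"offset": [0.03,0.023,0],"gripper": 0},{"twist": [0.0009,-0.0008,0],"offset": [0.03,0.023,0.1],"gripper": 0},{"twist": [0.0009,-0.0008,0],"offset": [0.03,0.023,0.2],"gripper": 0},{"twist": [0.0009,-0.0008,0],"offset": [0.03,0.023,0.3],"gripper": 0},{"twist": [0.0009,-0.0008,0],"offset": [0.03,0.023,0.4],"gripper": 0},{"twist": [0.0009,-0.0008,0],"offset": [0.03,0.023,0.48],"gripper": 0},{"twist": [0.0009,-0.0008,0],"offset": [0.03,0.023,0.498],"gripper": 0}]}}

```text
time_s: 31.6
eef_pos: [0.6573, 0.0346, 0.1858]
ee_rot: [-0.678, 0.735, 0.001, -0.001]
force: [-0.2, -0.2, -1.2]
finger_gap: 0.25
grasp_force: 55.1
```

Emit:
{"api": "play_rows", "payload": {"increments": [{"twist": [0,0,0],"offset": [0,0,0],"gripper": 0},{"twist": [0,0,0],"offset": [0,0,0],"gripper": 0.3},{"twist": [0,0,0],"offset": [0,0,0],"gripper": 0.5},{"twist": [0,0,0],"offset": [0,0,0],"gripper": 0.8},{"twist": [0,0,0],"offset": [0,0,0],"gripper": 1},{"twist": [0,0,0],"offset": [0,0,-0.1],"gripper": 1},{"twist": [0,0,0],"offset": [0,0,-0.3],"gripper": 1},{"twist": [0,0,0],"offset": [0,0,-0.5],"gripper": 1}]}}

```text
time_s: 32.6
eef_pos: [0.6579, 0.0349, 0.3135]
ee_rot: [-0.678, 0.735, -0.0, -0.0]
force: [2.2, -0.7, 0.1]
finger_gap: 1.002
grasp_force: 0.0
```

Emit:
{"api": "play_rows", "payload": {"increments": [{"twist": [0,0,0],"offset": [0,0,0],"gripper": 1},{"twist": [0,0,0],"offset": [0,0,0],"gripper": 1},{"twist": [0,0,0],"offset": [0,0,0],"gripper": 1},{"twist": [0,0,0],"offset": [0,0,0],"gripper": 1},{"twist": [0,0,0],"offset": [0,0,0],"gripper": 1},{"twist": [0,0,0],"offset": [0,0,0],"gripper": 1},{"twist": [0,0,0],"offset": [0,0,0],"gripper": 1},{"twist": [0,0,0],"offset": [0,0,0],"gripper": 1}]}}

```text
time_s: 33.6
eef_pos: [0.6581, 0.035, 0.3123]
ee_rot: [-0.678, 0.735, -0.0, 0.0]
force: [0.7, -0.2, -0.3]
finger_gap: 1.0
grasp_force: 0.0
```

Run:
```python
from p import *
s=r.snapshot("scene");
x,e=fit('g',.46,-.178,{"scene":s},("scene",)); print(x,e[0])
q=.28-np.pi/2; g=(.4602,-.1785); P=SA-np.pi/2
plan([[(.56,-.06,.31,(P+q)/2)],[(*g,.26,q)],[(*g,.097,q)]])
```

```text
[ 0.45751009 -0.18080224  3.45300792] (np.float64(0.236), np.float64(0.31))
at [0.6581 0.035  0.3123] gap 1.0 t 33.65
  t [-0.0001, -0.0, -0.0287] o [0.41, 0.361, 0.009] 
  --
  t [0.0, -0.0, -0.0287] o [0.432, 0.444, 0.201] 
  --
  t [0.0, -0.0, 0.0] o [-0.0, -0.0, 0.652] 
  --
```

Emit:
{"api": "play_rows", "payload": {"increments": [{"twist": [0,0,-0.0287],"offset": [0.41,0.361,0.009],"gripper": 1},{"twist": [0,0,-0.0287],"offset": [0.41,0.361,0.009],"gripper": 1},{"twist": [0,0,-0.0287],"offset": [0.41,0.361,0.009],"gripper": 1},{"twist": [0,0,-0.0287],"offset": [0.41,0.361,0.009],"gripper": 1},{"twist": [0,0,-0.0287],"offset": [0.41,0.361,0.009],"gripper": 1},{"twist": [0,0,-0.0287],"offset": [0.41,0.361,0.009],"gripper": 1},{"twist": [0,0,-0.0287],"offset": [0.41,0.361,0.009],"gripper": 1},{"twist": [0,0,-0.0287],"offset": [0.41,0.361,0.009],"gripper": 1}]}}

```text
time_s: 34.65
eef_pos: [0.5602, -0.0596, 0.3098]
ee_rot: [0.742, -0.671, 0.0, 0.0]
force: [-0.5, 0.2, -0.8]
finger_gap: 0.997
grasp_force: 0.0
```

Emit:
{"api": "play_rows", "payload": {"increments": [{"twist": [0,0,-0.0287],"offset": [0.432,0.444,0.201],"gripper": 1},{"twist": [0,0,-0.0287],"offset": [0.432,0.444,0.201],"gripper": 1},{"twist": [0,0,-0.0287],"offset": [0.432,0.444,0.201],"gripper": 1},{"twist": [0,0,-0.0287],"offset": [0.432,0.444,0.201],"gripper": 1},{"twist": [0,0,-0.0287],"offset": [0.432,0.444,0.201],"gripper": 1},{"twist": [0,0,-0.0287],"offset": [0.432,0.444,0.201],"gripper": 1},{"twist": [0,0,-0.0287],"offset": [0.432,0.444,0.201],"gripper": 1},{"twist": [0,0,-0.0287],"offset": [0.432,0.444,0.201],"gripper": 1}]}}

```text
time_s: 35.65
eef_pos: [0.4606, -0.1781, 0.2598]
ee_rot: [0.799, -0.601, 0.0, 0.0]
force: [-0.2, -0.9, 0.1]
finger_gap: 1.0
grasp_force: 0.0
```

Run:
```python
from p import *
q=.28-np.pi/2; g=(.4602,-.1785)
s=r.snapshot("scene"); crop("scene","s4",190,110,200,150,4,s)
plan([[(*g,.096,q)]])
```

```text
at [ 0.4605 -0.1782  0.2598] gap 0.998 t 35.7
  t [-0.0, -0.0, 0.0001] o [0.001, 0.002, 0.655] 
  --
```

View pics/s4.png

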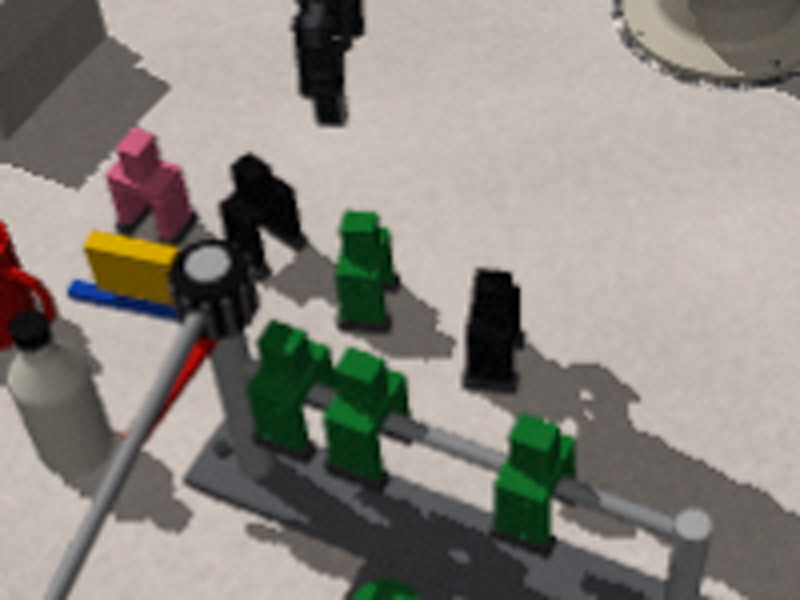

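The third green hangs astride the bar at (530,480). gR at (365,270) is undisturbed, with the gripper above it.

Emit:
{"api": "play_rows", "payload": {"increments": [{"twist": [0,0,0],"offset": [0.001,0.002,0.2],"gripper": 1},{"twist": [0,0,0],"offset": [0.001,0.002,0.4],"gripper": 1},{"twist": [0,0,0],"offset": [0.001,0.002,0.55],"gripper": 1},{"twist": [0,0,0],"offset": [0.001,0.002,0.64],"gripper": 1},{"twist": [0,0,0],"offset": [0.001,0.002,0.655],"gripper": 1},{"twist": [0,0,0],"offset": [0.001,0.002,0.655],"gripper": 0.6},{"twist": [0,0,0],"offset": [0.001,0.002,0.655],"gripper": 0.4},{"twist": [0,0,0],"offset": [0.001,0.002,0.655],"gripper": 0.3}]}}

```text
time_s: 36.7
eef_pos: [0.4604, -0.179, 0.097]
ee_rot: [0.799, -0.601, 0.001, -0.001]
force: [-0.1, -0.1, -0.1]
finger_gap: 0.374
grasp_force: 0.0
```

Emit:
{"api": "play_rows", "payload": {"increments": [{"twist": [0,0,0],"offset": [0,0,0],"gripper": 0},{"twist": [0,0,0],"offset": [0,0,0],"gripper": 0},{"twist": [0,0,0],"offset": [0,0,0],"gripper": 0},{"twist": [0,0,0],"offset": [0,0,-0.1],"gripper": 0},{"twist": [0,0,0],"offset": [0,0,-0.3],"gripper": 0},{"twist": [0,0,0],"offset": [0,0,-0.5],"gripper": 0},{"twist": [0,0,0],"offset": [0,0,-0.7],"gripper": 0},{"twist": [0,0,0],"offset": [0,0,-0.86],"gripper": 0}]}}

```text
time_s: 37.7
eef_pos: [0.4595, -0.1787, 0.3124]
ee_rot: [0.799, -0.601, 0.0, -0.0]
force: [0.3, 0.5, -2.3]
finger_gap: 0.246
grasp_force: 55.1
```

Emit:
{"api": "play_rows", "payload": {"increments": [{"twist": [0,0,0],"offset": [0,0,0],"gripper": 0},{"twist": [0,0,0],"offset": [0,0,0],"gripper": 0},{"twist": [0,0,0],"offset": [0,0,0],"gripper": 0},{"twist": [0,0,0],"offset": [0,0,0],"gripper": 0},{"twist": [0,0,0],"offset": [0,0,0],"gripper": 0},{"twist": [0,0,0],"offset": [0,0,0],"gripper": 0},{"twist": [0,0,0],"offset": [0,0,0],"gripper": 0},{"twist": [0,0,0],"offset": [0,0,0],"gripper": 0}]}}

```text
time_s: 38.7
eef_pos: [0.4598, -0.1789, 0.3111]
ee_rot: [0.799, -0.601, 0.0, 0.0]
force: [0.8, -0.2, -2.6]
finger_gap: 0.25
grasp_force: 55.0
```

Run:
```python
from p import *
P=SA-np.pi/2; h=S(0,.17)
plan([[(.55,-.02,.312,P)],[(*h[:2],.312,P)],[(*h[:2],.188,P)]])
```

```text
at [ 0.4598 -0.1789  0.3111] gap 0.25 t 38.7
  t [-0.0, -0.0, 0.0574] o [-0.511, -0.523, -0.004] 
  --
  t [-0.0, -0.0, 0.0] o [-0.493, -0.413, 0.0] 
  --
  t [-0.0, -0.0, 0.0] o [-0.0, 0.0, 0.496] 
  --
```

Emit:
{"api": "play_rows", "payload": {"increments": [{"twist": [0,0,0.01],"offset": [-0.1,-0.1,-0.004],"gripper": 0},{"twist": [0,0,0.02],"offset": [-0.22,-0.22,-0.004],"gripper": 0},{"twist": [0,0,0.03],"offset": [-0.34,-0.34,-0.004],"gripper": 0},{"twist": [0,0,0.045],"offset": [-0.45,-0.46,-0.004],"gripper": 0},{"twist": [0,0,0.0574],"offset": [-0.511,-0.523,-0.004],"gripper": 0},{"twist": [0,0,0.0574],"offset": [-0.511,-0.523,-0.004],"gripper": 0},{"twist": [0,0,0.0574],"offset": [-0.511,-0.523,-0.004],"gripper": 0},{"twist": [0,0,0.0574],"offset": [-0.511,-0.523,-0.004],"gripper": 0}]}}

```text
time_s: 39.7
eef_pos: [0.5497, -0.0207, 0.3122]
ee_rot: [-0.678, 0.735, -0.0, 0.0]
force: [-0.2, -0.1, -1.8]
finger_gap: 0.244
grasp_force: 55.0
```

Emit:
{"api": "play_rows", "payload": {"increments": [{"twist": [0,0,0],"offset": [-0.12,-0.1,0],"gripper": 0},{"twist": [0,0,0],"offset": [-0.25,-0.21,0],"gripper": 0},{"twist": [0,0,0],"offset": [-0.38,-0.32,0],"gripper": 0},{"twist": [0,0,0],"offset": [-0.46,-0.385,0],"gripper": 0},{"twist": [0,0,0],"offset": [-0.493,-0.413,0],"gripper": 0},{"twist": [0,0,0],"offset": [-0.493,-0.413,0],"gripper": 0},{"twist": [0,0,0],"offset": [-0.493,-0.413,0],"gripper": 0},{"twist": [0,0,0],"offset": [-0.493,-0.413,0],"gripper": 0}]}}

```text
time_s: 40.7
eef_pos: [0.6624, 0.0938, 0.3127]
ee_rot: [-0.678, 0.735, -0.0, 0.0]
force: [-0.9, 0.1, -1.9]
finger_gap: 0.249
grasp_force: 54.9
```

Run:
```python
from p import *
P=SA-np.pi/2; h=S(0,.17)
plan([[(*h[:2],.188,P)]])
```

```text
at [0.6624 0.0938 0.3127] gap 0.249 t 40.7
  t [-0.0001, -0.0, -0.0001] o [-0.004, -0.001, 0.499] 
  --
```

Emit:
{"api": "play_rows", "payload": {"increments": [{"twist": [0,0,0],"offset": [-0.004,-0.001,0.08],"gripper": 0},{"twist": [0,0,0],"offset": [-0.004,-0.001,0.16],"gripper": 0},{"twist": [0,0,0],"offset": [-0.004,-0.001,0.24],"gripper": 0},{"twist": [0,0,0],"offset": [-0.004,-0.001,0.32],"gripper": 0},{"twist": [0,0,0],"offset": [-0.004,-0.001,0.4],"gripper": 0},{"twist": [0,0,0],"offset": [-0.004,-0.001,0.46],"gripper": 0},{"twist": [0,0,0],"offset": [-0.004,-0.001,0.495],"gripper": 0},{"twist": [0,0,0],"offset": [-0.004,-0.001,0.498],"gripper": 0}]}}

```text
time_s: 41.7
eef_pos: [0.6633, 0.0954, 0.1874]
ee_rot: [-0.678, 0.735, -0.0, -0.0]
force: [0.1, 0.9, -0.9]
finger_gap: 0.248
grasp_force: 55.1
```

Emit:
{"api": "play_rows", "payload": {"increments": [{"twist": [0,0,0],"offset": [0,0,0],"gripper": 0},{"twist": [0,0,0],"offset": [0,0,0],"gripper": 0.3},{"twist": [0,0,0],"offset": [0,0,0],"gripper": 0.5},{"twist": [0,0,0],"offset": [0,0,0],"gripper": 0.8},{"twist": [0,0,0],"offset": [0,0,0],"gripper": 1},{"twist": [0,0,0],"offset": [0,0,-0.1],"gripper": 1},{"twist": [0,0,0],"offset": [0,0,-0.3],"gripper": 1},{"twist": [0,0,0],"offset": [0,0,-0.5],"gripper": 1}]}}

```text
time_s: 42.7
eef_pos: [0.6631, 0.0955, 0.3137]
ee_rot: [-0.678, 0.735, -0.0, -0.0]
force: [1.3, 0.2, 0.0]
finger_gap: 1.002
grasp_force: 0.0
```

Run:
```python
from p import *
o=r.observe()['eef_pos']; w=wing(1.4,.32)
m=((o[0]+w[0])/2,(o[1]+w[1])/2,.32,-1.56)
plan([[m],[w],[wing(1.4)]])
```

```text
at [0.6631 0.0955 0.3137] gap 1.002 t 42.7
  t [0.0001, -0.0001, -0.0145] o [0.69, -0.018, -0.025] 
  --
  t [-0.0, -0.0, -0.0127] o [0.689, 0.044, 0.0] 
  --
  t [-0.0, -0.0, 0.0] o [-0.0, 0.0, 0.364] 
  --
```

Emit:
{"api": "play_rows", "payload": {"increments": [{"twist": [0,0,-0.0145],"offset": [0.69,-0.018,-0.025],"gripper": 1},{"twist": [0,0,-0.0145],"offset": [0.69,-0.018,-0.025],"gripper": 1},{"twist": [0,0,-0.0145],"offset": [0.69,-0.018,-0.025],"gripper": 1},{"twist": [0,0,-0.0145],"offset": [0.69,-0.018,-0.025],"gripper": 1},{"twist": [0,0,-0.0145],"offset": [0.69,-0.018,-0.025],"gripper": 1},{"twist": [0,0,-0.0145],"offset": [0.69,-0.018,-0.025],"gripper": 1},{"twist": [0,0,-0.0145],"offset": [0.69,-0.018,-0.025],"gripper": 1},{"twist": [0,0,-0.0145],"offset": [0.69,-0.018,-0.025],"gripper": 1}]}}

```text
time_s: 43.7
eef_pos: [0.654, -0.0759, 0.3187]
ee_rot: [0.711, -0.703, 0.0, 0.0]
force: [-0.4, 0.2, 0.2]
finger_gap: 1.002
grasp_force: 0.0
```

Emit:
{"api": "play_rows", "payload": {"increments": [{"twist": [0,0,-0.0127],"offset": [0.689,0.044,0],"gripper": 1},{"twist": [0,0,-0.0127],"offset": [0.689,0.044,0],"gripper": 1},{"twist": [0,0,-0.0127],"offset": [0.689,0.044,0],"gripper": 1},{"twist": [0,0,-0.0127],"offset": [0.689,0.044,0],"gripper": 1},{"twist": [0,0,-0.0127],"offset": [0.689,0.044,0],"gripper": 1},{"twist": [0,0,-0.0127],"offset": [0.689,0.044,0],"gripper": 1},{"twist": [0,0,-0.0127],"offset": [0.689,0.044,0],"gripper": 1},{"twist": [0,0,-0.0127],"offset": [0.689,0.044,0],"gripper": 1}]}}

```text
time_s: 44.7
eef_pos: [0.6449, -0.2482, 0.3191]
ee_rot: [0.739, -0.674, 0.0, -0.0]
force: [-0.2, 0.3, -0.2]
finger_gap: 0.999
grasp_force: 0.0
```

Run:
```python
from p import *
s=r.snapshot("scene"); crop("scene","s5",190,80,260,190,3,s)
plan([[wing(1.4)],[wing(1.4-q) for q in np.arange(1,9)*.0875],[wing(.7-q) for q in np.arange(1,9)*.0875]])
```

```text
at [ 0.6449 -0.2484  0.319 ] gap 1.0 t 44.75
  t [-0.0001, -0.0, 0.0002] o [0.003, 0.002, 0.36] 
  --
  t [0.0, -0.0, -0.0139] o [-0.001, -0.019, -0.0] 
  t [0.0, -0.0, -0.0279] o [-0.004, -0.038, -0.0] 
  t [0.0, -0.0, -0.0418] o [-0.008, -0.057, -0.0] 
  t [0.0, -0.0, -0.0557] o [-0.013, -0.076, -0.0] 
  t [0.0, -0.0, -0.0697] o [-0.021, -0.093, -0.0] 
  t [0.0001, -0.0, -0.0836] o [-0.03, -0.11, -0.0] 
  t [0.0001, -0.0, -0.0975] o [-0.04, -0.127, -0.0] 
  t [0.0001, -0.0, -0.1114] o [-0.052, -0.142, -0.0] 
  --
  t [-0.0, -0.0, -0.014] o [-0.001, -0.019, -0.0] 
  t [-0.0, -0.0, -0.0279] o [-0.003, -0.038, -0.0] 
  t [-0.0, -0.0, -0.0418] o [-0.008, -0.057, -0.0] 
  t [-0.0, -0.0001, -0.0557] o [-0.013, -0.075, -0.0] 
  t [-0.0, -0.0001, -0.0697] o [-0.021, -0.093, -0.0] 
  t [-0.0, -0.0001, -0.0836] o [-0.03, -0.11, -0.0] 
  t [-0.0, -0.0001, -0.0975] o [-0.04, -0.126, -0.0] 
  t [-0.0, -0.0001, -0.1114] o [-0.052, -0.141, -0.0] 
  --
```

View pics/s5.png

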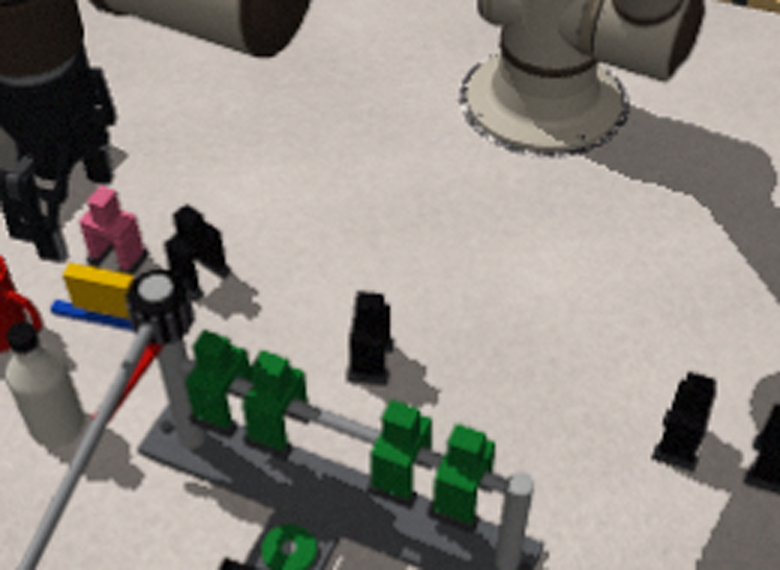

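All four greens hang at (215,380), (272,400), (402,450) and (463,475). The blacks stand on the bench and the gripper is over the wing. Now re-grip and lock.

Emit:
{"api": "play_rows", "payload": {"increments": [{"twist": [0,0,0],"offset": [0.003,0.002,0.1],"gripper": 1},{"twist": [0,0,0],"offset": [0.003,0.002,0.2],"gripper": 1},{"twist": [0,0,0],"offset": [0.003,0.002,0.3],"gripper": 1},{"twist": [0,0,0],"offset": [0.003,0.002,0.36],"gripper": 1},{"twist": [0,0,0],"offset": [0.003,0.002,0.36],"gripper": 1},{"twist": [0,0,0],"offset": [0.003,0.002,0.36],"gripper": 0.6},{"twist": [0,0,0],"offset": [0.003,0.002,0.36],"gripper": 0.3},{"twist": [0,0,0],"offset": [0.003,0.002,0.36],"gripper": 0.2}]}}

```text
time_s: 45.75
eef_pos: [0.6446, -0.2499, 0.2297]
ee_rot: [0.738, -0.674, 0.001, -0.0]
force: [-0.0, 0.2, -0.5]
finger_gap: 0.376
grasp_force: 0.0
```

Emit:
{"api": "play_rows", "payload": {"increments": [{"twist": [0,0,0],"offset": [0,0,0],"gripper": 0},{"twist": [0,0,0],"offset": [0,0,0],"gripper": 0},{"twist": [0,0,0],"offset": [0,0,0],"gripper": 0},{"twist": [0,0,0],"offset": [0,0,0],"gripper": 0},{"twist": [0,0,0],"offset": [0,0,0],"gripper": 0},{"twist": [0,0,0],"offset": [0,0,0],"gripper": 0},{"twist": [0,0,0],"offset": [0,0,0],"gripper": 0},{"twist": [0,0,0],"offset": [0,0,0],"gripper": 0}]}}

```text
time_s: 46.75
eef_pos: [0.6442, -0.25, 0.2294]
ee_rot: [0.738, -0.674, 0.0, 0.0]
force: [-2.2, 1.0, 5.5]
finger_gap: 0.181
grasp_force: 50.3
```

Emit:
{"api": "play_rows", "payload": {"increments": [{"twist": [0,0,-0.014],"offset": [-0.001,-0.019,0],"gripper": 0},{"twist": [0,0,-0.0279],"offset": [-0.004,-0.038,0],"gripper": 0},{"twist": [0,0,-0.0418],"offset": [-0.008,-0.057,0],"gripper": 0},{"twist": [0,0,-0.0557],"offset": [-0.013,-0.076,0],"gripper": 0},{"twist": [0,0,-0.0697],"offset": [-0.021,-0.093,0],"gripper": 0},{"twist": [0,0,-0.0836],"offset": [-0.03,-0.11,0],"gripper": 0},{"twist": [0,0,-0.0975],"offset": [-0.04,-0.127,0],"gripper": 0},{"twist": [0,0,-0.1114],"offset": [-0.052,-0.142,0],"gripper": 0}]}}

```text
time_s: 47.75
eef_pos: [0.6788, -0.2336, 0.2294]
ee_rot: [0.925, -0.38, 0.001, -0.0]
force: [-1.5, 1.7, 5.6]
finger_gap: 0.179
grasp_force: 50.5
```

Emit:
{"api": "play_rows", "payload": {"increments": [{"twist": [0,0,-0.014],"offset": [-0.001,-0.019,0],"gripper": 0},{"twist": [0,0,-0.0279],"offset": [-0.004,-0.038,0],"gripper": 0},{"twist": [0,0,-0.0418],"offset": [-0.008,-0.057,0],"gripper": 0},{"twist": [0,0,-0.0557],"offset": [-0.013,-0.076,0],"gripper": 0},{"twist": [0,0,-0.0697],"offset": [-0.021,-0.093,0],"gripper": 0},{"twist": [0,0,-0.0836],"offset": [-0.03,-0.11,0],"gripper": 0},{"twist": [0,0,-0.0975],"offset": [-0.04,-0.127,0],"gripper": 0},{"twist": [0,0,-0.1114],"offset": [-0.052,-0.142,0],"gripper": 0}]}}

```text
time_s: 48.75
eef_pos: [0.6948, -0.1988, 0.2295]
ee_rot: [0.999, -0.039, 0.001, -0.0]
force: [-2.1, 1.9, 5.7]
finger_gap: 0.183
grasp_force: 50.5
```

Run:
```python
from p import *
o=r.observe(); m=R.from_quat(o['ee_rot']).as_matrix()[:2,0]; print(o['eef_pos'],o['force'],np.arctan2(m[1],m[0])); plan([[wing(0)]])
```

```text
[ 0.6948121  -0.19883116  0.22945365] [-2.14326476  1.86277504  5.67951178] -0.07883690185122709
at [ 0.6948 -0.1988  0.2295] gap 0.183 t 48.75
  t [-0.0, -0.0003, 0.0003] o [-0.002, 0.0, 0.002] 
  --
```

Back at the locked pose. Release and retract upward.

Emit:
{"api": "play_rows", "payload": {"increments": [{"twist": [0,0,0],"offset": [0,0,0],"gripper": 0},{"twist": [0,0,0],"offset": [0,0,0],"gripper": 0.3},{"twist": [0,0,0],"offset": [0,0,0],"gripper": 0.6},{"twist": [0,0,0],"offset": [0,0,0],"gripper": 1},{"twist": [0,0,0],"offset": [0,0,0],"gripper": 1},{"twist": [0,0,0],"offset": [0,0,-0.1],"gripper": 1},{"twist": [0,0,0],"offset": [0,0,-0.25],"gripper": 1},{"twist": [0,0,0],"offset": [0,0,-0.45],"gripper": 1}]}}

```text
time_s: 49.75
eef_pos: [0.6938, -0.1992, 0.341]
ee_rot: [0.999, -0.04, -0.001, -0.0]
force: [0.7, -0.5, -0.0]
finger_gap: 0.999
grasp_force: 0.0
```

Emit:
{"api": "play_rows", "payload": {"increments": [{"twist": [0,0,0],"offset": [0,0,-0.3],"gripper": 1},{"twist": [0,0,0],"offset": [0,0,-0.3],"gripper": 1},{"twist": [0,0,0],"offset": [0,0,-0.3],"gripper": 1},{"twist": [0,0,0],"offset": [0,0,-0.3],"gripper": 1},{"twist": [0,0,0],"offset": [0,0,-0.3],"gripper": 1},{"twist": [0,0,0],"offset": [0,0,-0.3],"gripper": 1},{"twist": [0,0,0],"offset": [0,0,-0.3],"gripper": 1},{"twist": [0,0,0],"offset": [0,0,-0.3],"gripper": 1}]}}

```text
time_s: 50.75
eef_pos: [0.6942, -0.1993, 0.4163]
ee_rot: [0.999, -0.04, 0.0, 0.0]
force: [0.1, -0.4, -1.0]
finger_gap: 0.996
grasp_force: 0.0
```

Run:
```python
from p import *
s=r.snapshot("scene"); crop("scene","s6",140,80,320,190,2.5,s)
for n,q in (("k1",(.4705,.36)),("k2",(.47,.27)),("bL",(.481,-.059)),("bR",(.435,-.284))): 
    x,e=fit('g',*q,{"scene":s},("scene",)); print(n,x.round(4),e[0])
```

```text
k1 [0.4677 0.3616 3.0853] (np.float64(0.071), np.float64(3.09))
k2 [ 0.469   0.2697 -0.0577] (np.float64(0.11), np.float64(3.08))
bL [ 0.4812 -0.0606  0.3148] (np.float64(0.224), np.float64(0.31))
bR [ 0.4351 -0.2839  2.6366] (np.float64(0.339), np.float64(2.64))
```

View pics/s6.png

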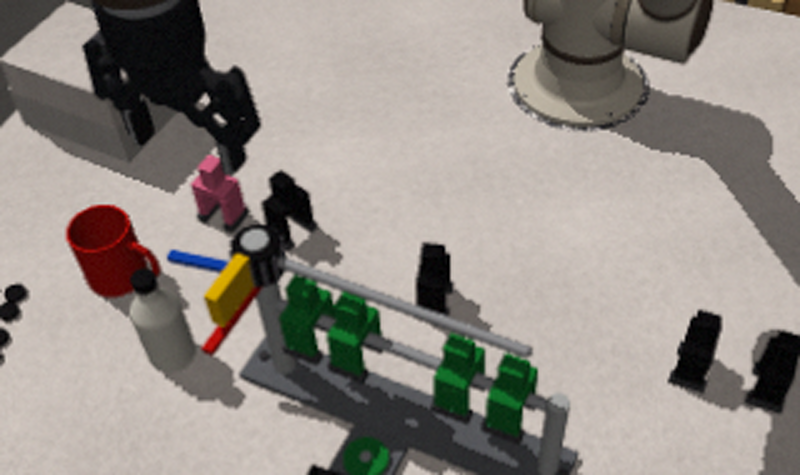

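The wing (228,290) is over the red arm, the rod lies above the bar with four greens hung, and the four blacks stand on the bench. The bystanders look untouched.

```bash
python3 -c "
from rig import r
print(r.close_job())"
```

```text
the job is handed in; nothing more can be done
None
```

The job is handed in; the verdict was not shown. In the last picture all four green saddles hang on the bar, all four blacks stand on the bench, the collar is back at the red locked mark, and mug and bottle look untouched (the carton lay outside that picture; the arm never went near it).

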